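Soap the dirty plate and take up the dish brush

TASK

Get ready to scrub the dirty soup plate: first press the head of the soap pump right down to its stop so that a dose goes onto the plate, and let it spring back. Then draw the dish brush up out of its steel stand, turn it over until its handle lies level with the bristles facing straight down, and finish while holding it still like that in the gripper, the bristles about 10 cm above the middle of the plate. The plate, bottle, stand and the other things on the worktop stay where they are, none knocked over.

Things in the scene. Friction and masses are not known exactly. Their poses are not given: they have to be found in the camera images.
- plate: white soup plate with food remains, with a spoon lying in it that is one piece with it; about 200 mm across, rim 35 mm high, spoon handle up to 47 mm high and sticking out past the rim towards the plate's -y; loose, 0.3 kg; origin on the worktop, z up
- plate_centre (a point): middle of the round plate, on its inner floor, 8 mm above the worktop
- soap_bottle: amber glass bottle of washing-up liquid with a plain pale label and a black pump on top, 68 mm across and 159 mm high to the top of the pump; stands loose beside the plate, 0.55 kg; origin at the centre of its underside, z up; its -x axis points along the nozzle, which overhangs the plate rim
- pump_top (a point): centre of the flat top (27 mm across) of the black pump head, on the bottle's axis, 159 mm above the worktop at rest; it goes down with the head
- pump_head (a joint): how far the pump head is pressed down, m: 0 up, 0.015 at its stop; a spring pushes it back with 2 N at the top and 6 N at the stop
- brush_stand: brushed steel stand for the dish brush: round foot 104 mm across and 8 mm thick, on it an upright oblong sleeve, outside 22 x 30 mm, inside 16 x 24 mm, closed all round, with its floor 8 mm and its rim 110 mm above the worktop; loose, 0.9 kg; origin at the centre of the underside, z up
- dish_brush: beech dish brush 265 mm long, 80 g, standing with its handle in the sleeve (2 mm play all round), head up. Origin at the centre of the handle's lower end, 8 mm above the worktop at the start; z axis along the handle to the head, x axis the way the bristles face (at the start level, within 30 degrees of +x). Handle 12 mm (x) by 20 mm (y) up to z = 128 mm; centre of mass near z = 172 mm
- neck (a point): point on the brush's axis in its slim neck (11 mm in x by 14 mm in y, from z = 145 to 188 mm), 165 mm from the lower end: a good place to grip, across y, coming from the back of the brush, slanted downwards
- bristle_tips (a point): centre of the ends of the bristles, 29.5 mm out along the brush's x axis and 231 mm from the lower end; the oval head is 46 mm wide (y), 11 mm thick without bristles, and reaches from z = 197 to 265 mm
- stained_mug: pink and white mug, 90 x 130 x 105 mm, waiting to be washed; origin at the underside, z up
- tea_glass: glass with a rest of tea, 81 mm across, 101 mm high; origin at the centre of the underside, z up
- pan_lid: pot lid with a black knob, 201 mm across, 67 mm high, lying at the far left; origin at the centre of its underside
- turner: black slotted turner, 320 mm long, lying flat at the far left beside the cooker; origin near its middle
Not all that is in view belongs to the job. Of the things shaped like the brush_stand, the steel one is meant.

How it is judged:
On the way, in this order (a step that is already met when the one before it is completed fails the run):
1. the pump head is pressed down to its stop while the brush is still in its stand (value of joint pump_head above 0.0135 m and z of dish_brush in the frame of brush_stand below 0.02 m), for 0.05 s.
2. the pump head has sprung back up (value of joint pump_head below 0.002 m), for 0.1 s.
3. the brush, held by the fingers, is drawn clear out of the top of the sleeve (z of dish_brush in the frame of brush_stand above 0.112 m and contact force between the fingers and dish_brush above 1 N and contact force between dish_brush and brush_stand below 0.2 N), for 0.05 s.
At the end, for the whole second after the job is handed in: The gripper holds the brush still and clear of all else: bristles facing down and handle level, each within 25 degrees, bristle tips 6 to 17 cm above the plate's inner floor and within 5 cm sideways of its middle; pump head up again; bottle, stand, mug and glass upright (angle between dish_brush's own x axis and vertical above 2.71 rad and angle between dish_brush's own z axis and vertical between 1.13 and 2.01 rad and horizontal distance between bristle_tips and plate_centre below 0.05 m and z of bristle_tips in the frame of plate_centre between 0.06 and 0.17 m and contact force between the fingers and dish_brush above 1 N and contact force between dish_brush and plate below 0.1 N and contact force between dish_brush and soap_bottle below 0.1 N and contact force between dish_brush and brush_stand below 0.1 N and linear speed of dish_brush below 0.03 m/s and value of joint pump_head below 0.002 m and angle between each of soap_bottle, brush_stand, stained_mug, tea_glass's own z axis and vertical below 0.1 rad); the arm keeps its last pose, push and grip.
It fails at once if the soap bottle is tipped or pushed more than 3 cm (angle between soap_bottle's own z axis and vertical above 0.35 rad or distance of soap_bottle from where it was at the start of the episode above 0.03 m).
It fails at once if the brush stand is tipped, lifted or pushed more than 3 cm (angle between brush_stand's own z axis and vertical above 0.35 rad or distance of brush_stand from where it was at the start of the episode above 0.03 m).
It fails at once if the plate is pushed more than 3 cm (distance of plate from where it was at the start of the episode above 0.03 m).
It fails at once if the mug, tea glass, pot lid or turner is pushed more than 3 cm (distance of any of stained_mug, tea_glass, pan_lid, turner from where it was at the start of the episode above 0.03 m).
It also fails if it takes over 53 s, if anything falls off the work surface, if the arm or the gripper's body presses on something with over 40 N, if the wrist force passes 120 N, or if a joint passes its speed limit or range.

ROBOT

A 6-joint arm with a two-finger parallel gripper is mounted at the origin on a cart in front of the work surface, level with it; the furniture and walls round the work are solid. World frame = base frame: x ahead of the robot, y to its left, z up, the work surface at z = 0. Lengths are in m, angles in rad, forces in N, time in s.
With the tool pointing down it reaches from about 0.25 to 0.775 m from the base axis. Payload 4 kg.
Tool frame: the origin (TCP) lies at the centre of the arm's flange, where the gripper is bolted on; the fingertips stand 199 mm ahead of it and the grasp point (between the pads) lies 180 mm ahead of it (r.grip_depth is the distance from the TCP to the grasp point, in m); z points along the fingers, x is the direction in which the jaws open and shut, and the axes are right-handed (so a half turn about z gives the same grasp; the last joint's range is limited). The gripper opens to 94 mm and grips with 3 to 60 N. Pads are 16 mm wide; open, the fingers measure 119 mm over their backs; the gripper's body (75 mm by 177 mm) begins 78 mm behind the grasp point.
Start: joints at [-1.374, 0.087, 1.371, -0, 1.684, -0.103], TCP at [0.162, -0.525, 0.405] pointing down, gripper open.
Joint ranges: [-3.1, 3.1], [-0.76, 2.03], [0.27, 2.55], [-1.08, 4.22], [0.17, 2.65], [-2.57, 2.57]. Speed limits (rad/s): [2.79, 2.79, 3.14, 3.14, 3.14, 3.14].

INTERFACE

Orientations are given as a unit quaternion [w, x, y, z].
In Python, from rig import r, imaging gives the robot as it stands. The module is installed in compiled form; this text tells all that it offers.
- The arm moves only by the tool servo_tool, never from a script. Its argument "rows" is one flat list of numbers, 5 for each row, row after row: the shift along the tool's x, y, z in m, then the turn about the tool's z in rad, then the opening in per cent of the stroke, from 0 (shut) to 100 (fully open). A call has 1 to 5 rows; each row is the pose to reach, as a shift and turn from the pose measured when the call began, along the tool's axes at that moment; what a row does not reach only later rows make up. A row lasts 1/8 s, in which the tool goes at most 62.5 mm and 10.7 degrees, less where a joint would pass 70% of its speed; a pose out of reach is approached as far as the arm can. A call with a gripper value outside its range is refused whole. The fingers move at their own pace and stop on an object; "force" is the grip in N (left out, the last holds). Time passes only in rows, so rows that repeat a pose let the fingers close. It gives the time, the measured TCP pose, the force and the opening at its end, in the units of the state.
- r.state(): the state, without advancing time (a new reading comes with each control period).
- imaging.capture(name): name is "side" or "top"; returns a dict with "pixels" (480x640x3 uint8, red, green, blue), "z_map" (480x640 float32, m along the optical axis (not along the pixel's ray), 0 where there is no reading), "fov_y" (degrees; the focal length in pixels is half the picture's height over the tangent of half this angle, whatever the lens; pixels are square), "cx", "cy" (the principal point, pixels), "k1" (the pictures are not rectified: a ray, as slopes to the right and down, at radius r is drawn at 1 + k1 r^2 times it, then the intrinsics apply), "position" and "orientation" of the camera in the world. Camera axes: x right, y down, z forward; pixel columns grow to the right and rows downward; lengths in m; the calibration is good to about 2 mm. A picture is of the moment at which its call begins.
- r.close_job(): hands the job in, once; it reports no verdict.
The state is a dict: "time": time; "qpos": joint angles; "dq": joint speeds; "joint_efforts": joint torques, N m; "tcp_pos": TCP position; "tool_rot": TCP orientation; "ft_force": force on the tool from outside, world axes, zero at the start; "ft_torque": the same for the moment, N m; "finger_gap": finger opening in m.
Only numpy, scipy, OpenCV 4.12 (cv2) and the standard library are available. Lean on these libraries where they do the work, as an engineer would, in place of code of your own. Each camera call takes 0.05 s, during which the arm holds its last target. There are 200 camera calls.

## Working session

There is one attempt and no reset: what is moved stays moved. The work goes in short steps, Python scripts to look and compute and a tool call to move; the robot and the scene stay as the last step left them, time stands still between calls to the robot, and variables do not carry over. Pictures are saved under pics/ and viewed, about 8 in all and at most 12, crops included, and the job is handed in when it is done.

Besides the shell and the picture viewer there is one more tool, called after "Call:" by a JSON object that holds its "op" and its "data", one argument or row to a line. servo_tool: Moves the arm, as the interface text tells. Its arguments: {"type":"object","properties":{"rows":{"type":"array","items":{"type":"number"}},"force":{"type":"number"}},"required":["rows"]}

```bash
mkdir -p pics; cat > h.py <<'E'
import numpy as np, cv2
from scipy.spatial.transform import Rotation as R
from rig import r, imaging
def cap(n):
    d=imaging.capture(n); p=d["pixels"]; h,w=p.shape[:2]
    d["f"]=h/2/np.tan(np.radians(d["fov_y"])/2)
    q=d["orientation"]; d["Rm"]=R.from_quat(q,scalar_first=True).as_matrix()
    f=d["f"]; d["K"]=np.array([[f,0,d["cx"]],[0,f,d["cy"]],[0,0,1.]])
    d["D"]=np.array([d["k1"],0,0,0,0.]); d["pos"]=np.array(d["position"]); return d
def ray(d,uv):
    s=cv2.undistortPoints(np.array(uv,float).reshape(-1,1,2),d["K"],d["D"]).reshape(-1,2)
    return np.c_[s,np.ones(len(s))]@d["Rm"].T
def onz(d,uv,z):
    v=ray(d,uv); return d["pos"]+v*((z-d["pos"][2])/v[:,2])[:,None]
def cloud(d):
    h,w=d["z_map"].shape; u,v=np.meshgrid(np.arange(w),np.arange(h))
    P=d["pos"]+ray(d,np.stack([u,v],-1).reshape(-1,2))*d["z_map"].reshape(-1,1)
    P[d["z_map"].ravel()==0]=np.nan
    return P.reshape(h,w,3)
def proj(d,X):
    X=(np.atleast_2d(X)-d["pos"])@d["Rm"]
    return cv2.projectPoints(X,np.zeros(3),np.zeros(3),d["K"],d["D"])[0].reshape(-1,2)
def save(d,n): cv2.imwrite(f"pics/{n}.png",d["pixels"][:,:,::-1])
def st():
    s=r.state(); return s
E
python3 - <<'E'
from h import *
for n in("top","side"):
    d=cap(n); save(d,n+"0"); print(n,d["pos"],d["Rm"].round(3).tolist(),d["f"],d["k1"],(d["z_map"]>0).mean())
    np.savez(n+"0",**{k:d[k] for k in("pixels","z_map","f","Rm","K","D","pos")})
s=st(); print({k:np.round(v,4) for k,v in s.items()}, r.grip_depth)
E
```

```text
top [-0.8228491  -0.05519538  1.82722868] [[0.118, -0.78, 0.614], [-0.993, -0.091, 0.075], [-0.002, -0.619, -0.786]] 588.0266397685486 -0.05841414822980072 0.9957291666666667
side [-0.27189089  1.32192818  0.88461957] [[-0.853, -0.229, 0.469], [-0.521, 0.401, -0.753], [-0.015, -0.887, -0.462]] 575.2481099797213 -0.07080495323793472 0.996103515625
{'time': np.float64(0.1), 'qpos': array([-1.3741,  0.0879,  1.3721,  0.    ,  1.6836, -0.1031]), 'dq': array([ 0.0002, -0.0009, -0.0033,  0.0005,  0.0005, -0.0007]), 'joint_efforts': array([ 2.20000e-03, -3.41252e+01, -3.03301e+01,  7.21000e-02,
        3.04000e-02, -1.00000e-04]), 'tcp_pos': array([ 0.1624, -0.5254,  0.4036]), 'tool_rot': array([-7.000e-04,  8.048e-01, -5.936e-01, -7.000e-04]), 'ft_force': array([ 0.1623,  0.2117, -0.1438]), 'ft_torque': array([ 0.0349, -0.035 , -0.0483]), 'finger_gap': np.float64(0.094)} 0.1804
```

View pics/top0.png

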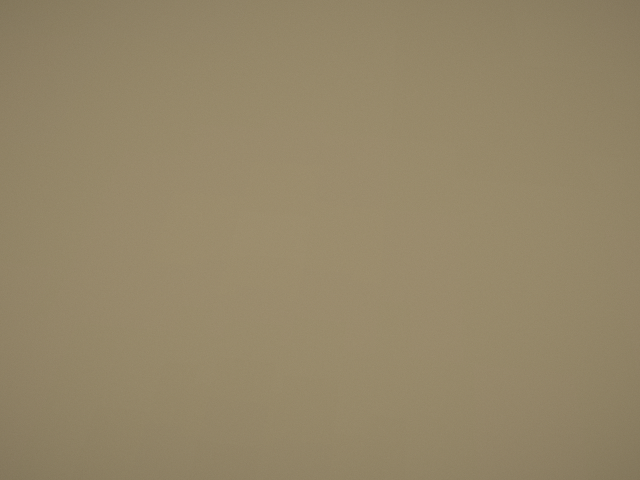

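View pics/side0.png

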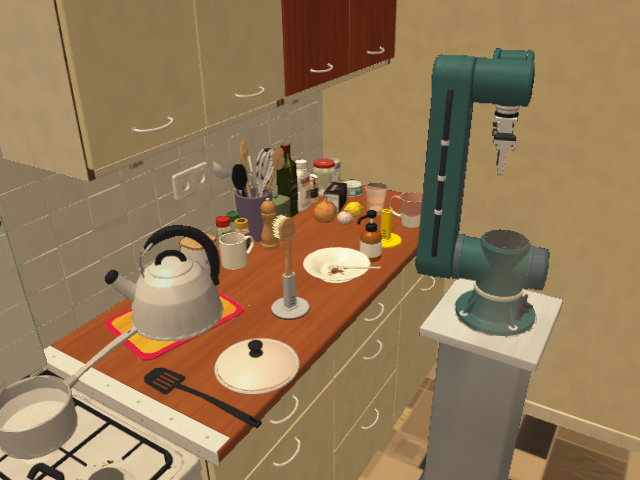

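```bash
python3 - <<'E'
from h import *
t=np.load("top0.npz"); print("top z",np.percentile(t["z_map"],[0,5,50,95,100]))
d=dict(np.load("side0.npz")); C=cloud(d)
for n,p in dict(plate=(325,262),pump=(371,213),bottle=(371,240),foot=(275,308),sleeve=(288,290),handle=(289,262),neck=(289,250),head=(288,228),lid=(257,365),mug=(235,250),glass=(376,195),mug2=(408,210),spoon=(375,268),yellow=(387,225),table=(330,310),backsp=(150,200),cab=(340,30),cabfr=(60,80)).items():
    print(n,p,C[p[1],p[0]].round(3))
x=d["pixels"][150:330,200:440,::-1]; cv2.imwrite("pics/c0.png",cv2.resize(x,None,fx=3.3,fy=3.3,interpolation=cv2.INTER_CUBIC))
E
```

```text
top z [0.         0.09817254 0.12724106 0.18105705 0.19310033]
plate (325, 262) [0.521 0.008 0.011]
pump (371, 213) [ 0.421 -0.096  0.157]
bottle (371, 240) [ 0.409 -0.078  0.077]
foot (275, 308) [0.513 0.286 0.007]
sleeve (288, 290) [0.474 0.276 0.072]
handle (289, 262) [0.477 0.261 0.148]
neck (289, 250) [0.477 0.259 0.182]
head (288, 228) [0.48  0.255 0.243]
lid (257, 365) [0.394 0.523 0.03 ]
mug (235, 250) [0.74  0.167 0.068]
glass (376, 195) [ 0.542 -0.381  0.085]
mug2 (408, 210) [ 0.407 -0.353  0.068]
spoon (375, 268) [0.348 0.016 0.044]
yellow (387, 225) [ 0.425 -0.225  0.061]
table (330, 310) [0.384 0.212 0.001]
backsp (150, 200) [0.915 0.308 0.248]
cab (340, 30) [ 0.611 -0.243  0.656]
cabfr (60, 80) [0.651 0.694 0.683]
```

View pics/c0.png

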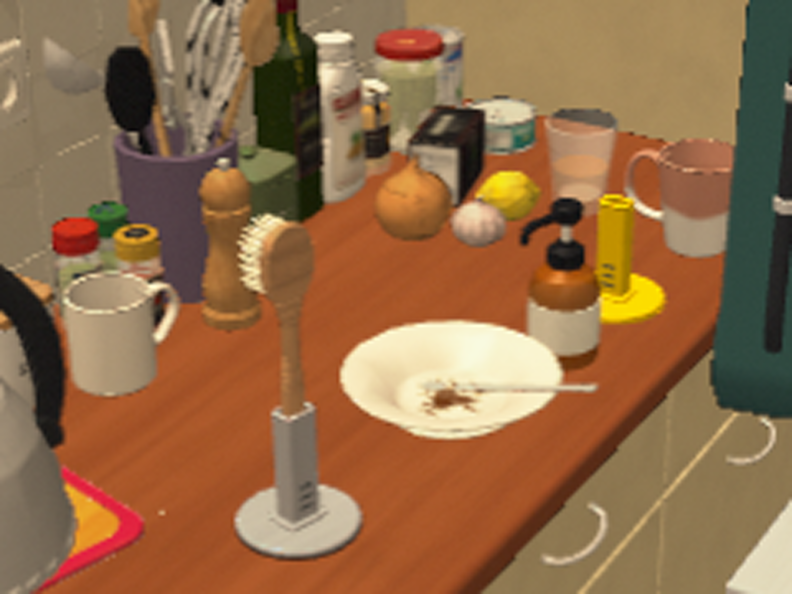

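```bash
cat > m.py <<'E'
from h import *
from scipy.optimize import least_squares
def circ(P,r=None):
    f=lambda p: np.hypot(P[:,0]-p[0],P[:,1]-p[1])-(r or p[2])
    s=least_squares(f,[*P[:,:2].mean(0),r or .1],loss="soft_l1",f_scale=.002); return s.x.round(4),np.abs(s.fun).mean().round(4)
def box(C,lo,hi): return np.all((C>lo)&(C<hi),-1)
E
python3 - <<'E'
from m import *
d=dict(np.load("side0.npz")); C=cloud(d); px=d["pixels"].astype(int); sat=px.max(-1)-px.min(-1)
# plate
m=box(C,[.3,-.15,.006],[.7,.15,.05])&(sat<70)&(px.min(-1)>120); P=C[m]; rim=P[P[:,2]>.030]
print("plate n",m.sum(),"rim",circ(rim,.099),circ(rim)," span",P.min(0).round(3),P.max(0).round(3))
# foot
m=box(C,[.38,.17,.004],[.58,.38,.012])&(sat<40); P=C[m]; print("foot",m.sum(),P.mean(0).round(4),P.min(0).round(4),P.max(0).round(4))
v,u=np.nonzero(m); q=onz(d,np.c_[u,v],.008); h=cv2.convexHull(q[:,:2].astype(np.float32)).reshape(-1,2); print(circ(np.c_[h,h[:,0]],.052))
# sleeve/brush slices
for a,b in((.02,.05),(.05,.08),(.08,.105),(.115,.13),(.13,.15),(.155,.175),(.175,.195),(.2,.215),(.215,.235),(.235,.255),(.255,.29)):
    m=box(C,[.38,.17,a],[.6,.36,b]); P=C[m]; 
    if len(P): print(a,b,len(P),P.mean(0).round(4),P.min(0).round(3),P.max(0).round(3))
# bottle
m=box(C,[.33,-.2,.01],[.5,0,.2]); P=C[m]
for a,b in((.03,.06),(.06,.09),(.12,.135),(.135,.15),(.15,.156),(.156,.17)):
    Q=P[(P[:,2]>a)&(P[:,2]<b)]
    if len(Q): print("bot",a,len(Q),Q.mean(0).round(4),Q.min(0).round(3),Q.max(0).round(3))
Q=P[(P[:,2]>.035)&(P[:,2]<.095)&(P[:,0]<.46)&(P[:,1]<-.04)]; print("bottle circ",circ(Q,.034))
E
```

```text
plate n 1635 rim (array([0.4661, 0.0254, 0.099 ]), np.float64(0.0133)) (array([0.4675, 0.0276, 0.0903]), np.float64(0.0107))  span [ 0.339 -0.097  0.006] [0.567 0.133 0.05 ]
foot 408 [0.4773 0.2702 0.0076] [0.4316 0.2102 0.004 ] [0.5301 0.3128 0.012 ]
(array([0.4788, 0.2638, 0.052 ]), np.float64(0.0018))
0.02 0.05 126 [0.4799 0.2649 0.0346] [0.469 0.246 0.02 ] [0.501 0.278 0.05 ]
0.05 0.08 126 [0.4788 0.2642 0.0653] [0.468 0.246 0.05 ] [0.498 0.278 0.08 ]
0.08 0.105 104 [0.4802 0.2656 0.0927] [0.468 0.247 0.08 ] [0.499 0.277 0.105]
0.115 0.13 36 [0.4816 0.2614 0.1224] [0.475 0.252 0.115] [0.489 0.272 0.13 ]
0.13 0.15 43 [0.4816 0.2613 0.1396] [0.476 0.249 0.13 ] [0.489 0.268 0.15 ]
0.155 0.175 38 [0.482  0.2616 0.1645] [0.476 0.251 0.155] [0.49  0.268 0.175]
0.175 0.195 34 [0.4815 0.2614 0.1851] [0.477 0.253 0.175] [0.489 0.268 0.195]
0.2 0.215 50 [0.482  0.2611 0.2078] [0.475 0.246 0.201] [0.515 0.275 0.215]
0.215 0.235 140 [0.4885 0.2638 0.2257] [0.473 0.232 0.215] [0.522 0.285 0.235]
0.235 0.255 161 [0.4885 0.2641 0.2452] [0.473 0.233 0.235] [0.522 0.283 0.255]
0.255 0.29 152 [0.4919 0.2605 0.2634] [0.474 0.238 0.255] [0.52  0.282 0.274]
bot 0.03 373 [ 0.4248 -0.0628  0.0388] [ 0.377 -0.123  0.03 ] [ 0.5  -0.    0.06]
bot 0.06 232 [ 0.4163 -0.0866  0.0761] [ 0.388 -0.126  0.06 ] [ 0.456 -0.067  0.09 ]
bot 0.12 18 [ 0.4244 -0.1002  0.1255] [ 0.412 -0.113  0.12 ] [ 0.44  -0.051  0.135]
bot 0.135 34 [ 0.4263 -0.0824  0.1448] [ 0.412 -0.109  0.138] [ 0.441 -0.041  0.15 ]
bot 0.15 45 [ 0.4285 -0.0814  0.1534] [ 0.413 -0.119  0.15 ] [ 0.44  -0.045  0.156]
bot 0.156 33 [ 0.4244 -0.0979  0.158 ] [ 0.411 -0.119  0.156] [ 0.438 -0.052  0.161]
bottle circ (array([ 0.427, -0.109,  0.034]), np.float64(0.0045))
```

```bash
python3 - <<'E'
from m import *
d=dict(np.load("side0.npz")); C=cloud(d); px=d["pixels"].astype(int); sat=px.max(-1)-px.min(-1)
m=box(C,[.33,-.15,.006],[.62,.16,.06])&(sat<75)&(px.min(-1)>130)
n,l,s,c=cv2.connectedComponentsWithStats(m.astype(np.uint8)); k=1+s[1:,4].argmax(); mm=(l==k).astype(np.uint8); mm=cv2.morphologyEx(mm,cv2.MORPH_OPEN,np.ones((5,5)))
v,u=np.nonzero(mm); h=cv2.convexHull(np.c_[u,v].astype(np.float32)).reshape(-1,2); q=onz(d,h,.035); print("plate px",s[k],"circ",circ(q,.1),circ(q))
# sleeve
P=C[box(C,[.455,.235,.02],[.51,.29,.105])]; P2=P[:,:2]
def rect(p):
    c,s=np.cos(p[2]),np.sin(p[2]); q=(P2-p[:2])@np.array([[c,-s],[s,c]])
    a=np.abs(q)-[.011,.015]; return np.max(a,1)
for y0 in(-.4,-.2,0,.2,.4):
    z=least_squares(rect,[.483,.263,y0],loss="soft_l1",f_scale=.002); print("sleeve",z.x.round(4),z.cost*1e4)
print("brush handle circ",circ(C[box(C,[.46,.235,.115],[.51,.29,.19])],.007))
H=box(C,[.44,.2,.212],[.56,.32,.262]); hue=cv2.cvtColor(d["pixels"],cv2.COLOR_RGB2HSV)
for nm,mk in(("wood",H&(hue[...,1]>95)),("bristle",H&(hue[...,1]<=95))): print(nm,mk.sum(),C[mk].mean(0).round(4),np.median(C[mk],0).round(4))
# pump
B=box(C,[.39,-.13,.12],[.46,-.03,.2])&(px.max(-1)<90); P=C[B]; T=P[P[:,2]>.153]; print(T[np.argsort(T[:,1])][:,:].round(3)[::3].tolist())
P=C[box(C,[.37,-.16,.03],[.47,-.066,.095])]; 
v,u=np.nonzero(box(C,[.37,-.16,.03],[.47,-.066,.095])); print("bottle",circ(P,.034),u.min(),u.max())
E
```

```text
plate px [ 304  243   76   38 1662] circ (array([0.4675, 0.0294, 0.1   ]), np.float64(0.0055)) (array([0.4681, 0.0312, 0.0982]), np.float64(0.005))
sleeve [ 0.4849  0.2573 -0.2429] 5.124488465829792
sleeve [ 0.4849  0.2573 -0.2429] 5.124488465825943
sleeve [ 0.4849  0.2571 -0.2109] 5.137190654772732
sleeve [ 0.4849  0.2571 -0.2171] 5.138342005147263
sleeve [ 0.4849  0.2572 -0.2313] 5.128630207245662
brush handle circ (array([0.485 , 0.2583, 0.007 ]), np.float64(0.0017))
wood 308 [0.4849 0.2626 0.2384] [0.4814 0.2639 0.2382]
bristle 68 [0.5073 0.2686 0.2425] [0.507  0.27   0.2441]
[[0.422, -0.119, 0.155], [0.437, -0.116, 0.155], [0.433, -0.114, 0.154], [0.415, -0.111, 0.156], [0.418, -0.105, 0.158], [0.425, -0.104, 0.156], [0.413, -0.101, 0.16], [0.419, -0.099, 0.153], [0.421, -0.096, 0.157], [0.43, -0.094, 0.159], [0.413, -0.093, 0.157], [0.429, -0.092, 0.157], [0.421, -0.09, 0.153], [0.425, -0.084, 0.154], [0.43, -0.081, 0.155], [0.425, -0.073, 0.156], [0.429, -0.066, 0.154], [0.429, -0.053, 0.159], [0.433, -0.048, 0.154]]
bottle (array([ 0.427 , -0.1087,  0.034 ]), np.float64(0.0043)) 353 381
```

```bash
python3 - <<'E'
from m import *
d=dict(np.load("side0.npz")); C=cloud(d); hue=cv2.cvtColor(d["pixels"],cv2.COLOR_RGB2HSV)
W=box(C,[.44,.2,.205],[.56,.32,.268])&(hue[...,1]>95); P=C[W]
# back face: plane fit robust
f=lambda p:(P[:,0]-p[0])*np.cos(p[1])+(P[:,1]-.26)*np.sin(p[1])
for y0 in(-.5,0,.5):
    s=least_squares(f,[.478,y0],loss="soft_l1",f_scale=.0015); print("plane x,yaw",s.x.round(3),s.cost*1e6)
# sharp: slices xy
for z in(.225,.24,.255):
    Q=P[abs(P[:,2]-z)<.004]; Q=Q[np.argsort(Q[:,1])]; print(z,(Q[:,:2]*1000).round(0).astype(int)[::2].tolist())
# obstacles: high points
for lo,hi in(((.3,-.9,.3),(1,1,.9)),):
    Q=C[box(C,lo,hi)]
    for a in np.arange(.3,.9,.1):
        q=Q[(Q[:,2]>a)&(Q[:,2]<a+.1)]; 
        for yb in(-.6,-.2,.2,.6):
            w=q[(q[:,1]>yb)&(q[:,1]<yb+.4)]
            if len(w)>20: print("z%.1f y%.1f"%(a,yb),len(w),"xmin",np.percentile(w[:,0],2).round(3))
for p in((560,150),(430,20),(600,300),(340,130),(300,60),(60,170),(270,95),(390,65)): print(p,C[p[1],p[0]].round(3))
E
```

```text
plane x,yaw [ 0.481 -0.344] 2083.184643849639
plane x,yaw [ 0.481 -0.344] 2083.1846439821243
plane x,yaw [ 0.481 -0.344] 2083.184643886374
0.225 [[478, 232], [475, 242], [474, 247], [476, 248], [480, 253], [479, 253], [482, 254], [477, 256], [480, 257], [484, 263], [519, 264], [483, 265], [518, 268], [509, 269], [480, 270], [485, 271], [481, 272], [515, 273], [483, 275], [484, 277], [484, 278], [489, 279], [491, 280]]
0.24 [[474, 237], [473, 239], [476, 239], [478, 241], [475, 244], [480, 246], [475, 249], [476, 252], [478, 254], [480, 255], [478, 258], [519, 261], [478, 262], [481, 264], [485, 266], [481, 267], [480, 269], [485, 270], [512, 271], [487, 272], [483, 274], [484, 276], [492, 278], [492, 278], [488, 279], [485, 279], [483, 281], [486, 283]]
0.255 [[478, 239], [477, 241], [476, 243], [476, 247], [477, 249], [477, 250], [479, 251], [478, 253], [478, 258], [480, 259], [483, 263], [483, 263], [520, 264], [479, 265], [486, 268], [480, 268], [512, 270], [484, 271], [516, 273], [482, 273], [484, 275], [489, 277], [485, 278], [490, 280], [486, 281]]
z0.3 y-0.6 1105 xmin 0.911
z0.3 y-0.2 1879 xmin 0.739
z0.3 y0.2 3422 xmin 0.912
z0.3 y0.6 2598 xmin 0.829
z0.4 y-0.6 113 xmin 0.624
z0.4 y-0.2 203 xmin 0.624
z0.4 y0.2 516 xmin 0.626
z0.4 y0.6 1791 xmin 0.628
z0.5 y-0.6 1632 xmin 0.602
z0.5 y-0.2 2757 xmin 0.594
z0.5 y0.2 5363 xmin 0.584
z0.5 y0.6 6031 xmin 0.606
z0.6 y-0.6 1887 xmin 0.604
z0.6 y-0.2 3283 xmin 0.605
z0.6 y0.2 6394 xmin 0.605
z0.6 y0.6 6404 xmin 0.606
z0.7 y-0.6 626 xmin 0.604
z0.7 y-0.2 2157 xmin 0.605
z0.7 y0.2 6537 xmin 0.605
z0.7 y0.6 6478 xmin 0.606
z0.8 y0.2 125 xmin 0.606
z0.8 y0.6 1027 xmin 0.607
(560, 150) [-0.005 -0.648  0.266]
(430, 20) [ 0.486 -0.65   0.65 ]
(600, 300) [-0.235 -0.643 -0.254]
(340, 130) [ 0.833 -0.636  0.213]
(300, 60) [ 0.612 -0.022  0.603]
(60, 170) [0.712 0.694 0.502]
(270, 95) [0.609 0.127 0.538]
(390, 65) [ 0.623 -0.632  0.488]
```

Call:
{"op": "servo_tool", "data": {
  "rows": [-0.321, -0.375, 0.012, 0, 0, -0.321, -0.375, 0.012, 0, 0, -0.321, -0.375, 0.012, 0, 0, -0.321, -0.375, 0.012, 0, 0, -0.321, -0.375, 0.012, 0, 0],
  "force": 20
}}

```text
time: 0.72
tcp_pos: [0.3296, -0.2594, 0.3964]
tool_rot: [-0.001, 0.805, -0.594, -0.001]
ft_force: [0.5, 0.5, -0.3]
finger_gap: 0.0474
```

Call:
{"op": "servo_tool", "data": {
  "rows": [-0.117, -0.137, 0.01, 0, 0, -0.117, -0.137, 0.01, 0, 0, -0.117, -0.137, 0.01, 0, 0, -0.117, -0.137, 0.01, 0, 0, -0.117, -0.137, 0.01, 0, 0]
}}

```text
time: 1.35
tcp_pos: [0.4259, -0.1073, 0.3863]
tool_rot: [-0.0, 0.805, -0.594, -0.001]
ft_force: [1.0, 0.3, 1.0]
finger_gap: 0.0009
```

```bash
python3 - <<'E'
from m import *
s=st(); print({k:np.round(s[k],4) for k in("time","qpos","tcp_pos","tool_rot","finger_gap","ft_force")})
d=cap("side"); save(d,"s1"); x=d["pixels"][130:290,320:460,::-1]; cv2.imwrite("pics/c1.png",cv2.resize(x,None,fx=3.7,fy=3.7,interpolation=cv2.INTER_CUBIC))
Rt=R.from_quat(s["tool_rot"],scalar_first=True).as_matrix(); tip=s["tcp_pos"]+.199*Rt[:,2]; print("tip",tip,proj(d,tip),proj(d,[.426,-.107,.159]))
E
```

```text
{'time': np.float64(1.35), 'qpos': array([-3.7640e-01, -1.5800e-01,  1.6445e+00,  1.1000e-03,  1.6573e+00,
        8.9480e-01]), 'tcp_pos': array([ 0.4259, -0.1073,  0.3863]), 'tool_rot': array([-3.000e-04,  8.048e-01, -5.936e-01, -1.200e-03]), 'finger_gap': np.float64(0.0009), 'ft_force': array([0.951 , 0.3259, 1.0122])}
tip [ 0.42558179 -0.10693404  0.18732988] [[371.43544487 202.22048879]] [[371.06667735 210.77589466]]
```

View pics/c1.png

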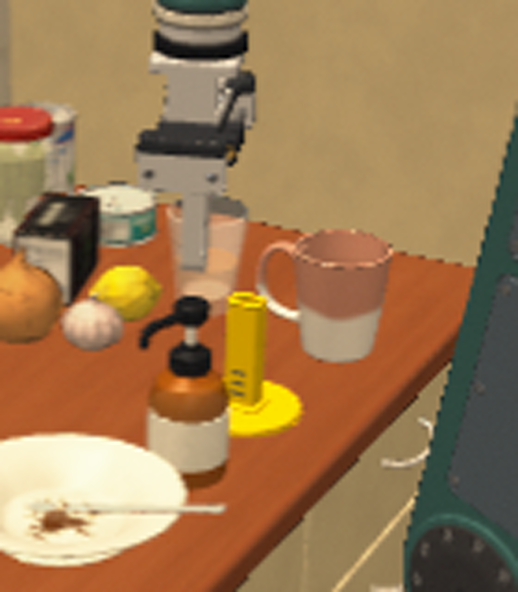

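Call:
{"op": "servo_tool", "data": {
  "rows": [0, 0, 0.02, 0, 0, 0, 0, 0.03, 0, 0, 0, 0, 0.036, 0, 0, 0, 0, 0.04, 0, 0, 0, 0, 0.04, 0, 0]
}}

```text
time: 2.02
tcp_pos: [0.4256, -0.1082, 0.3473]
tool_rot: [-0.0, 0.804, -0.595, -0.0]
ft_force: [-1.8, -0.2, 5.3]
finger_gap: 0.0005
```

```bash
python3 - <<'E'
from m import *
s=st(); print({k:np.round(s[k],4) for k in("time","qpos","tcp_pos","tool_rot","ft_force","ft_torque")})
d=cap("side"); C=cloud(d); px=d["pixels"].astype(int)
P=C[box(C,[.37,-.16,.03],[.47,-.066,.095])]; print("bottle",circ(P,.034))
E
```

```text
{'time': np.float64(2.025), 'qpos': array([-3.7840e-01, -1.4470e-01,  1.7105e+00,  6.0000e-04,  1.5762e+00,
        8.9490e-01]), 'tcp_pos': array([ 0.4256, -0.1082,  0.3473]), 'tool_rot': array([-2.000e-04,  8.041e-01, -5.945e-01, -3.000e-04]), 'ft_force': array([-1.7794, -0.2273,  5.2951]), 'ft_torque': array([-0.165 ,  0.3676,  0.0016])}
bottle (array([ 0.4275, -0.1079,  0.034 ]), np.float64(0.0041))
```

Call:
{"op": "servo_tool", "data": {
  "rows": [0, 0, 0.004, 0, 0, 0, 0, 0.006, 0, 0, 0, 0, 0.0065, 0, 0, 0, 0, 0.0065, 0, 0]
}}

```text
time: 2.58
tcp_pos: [0.426, -0.1083, 0.3436]
tool_rot: [-0.001, 0.804, -0.594, 0.002]
ft_force: [-3.4, -0.8, 11.3]
finger_gap: 0.0007
```

Call:
{"op": "servo_tool", "data": {
  "rows": [0, 0, 0.005, 0, 0, 0, 0, 0.006, 0, 0]
}}

```text
time: 2.82
tcp_pos: [0.4266, -0.1086, 0.3437]
tool_rot: [-0.001, 0.804, -0.594, 0.006]
ft_force: [-5.3, 0.1, 25.5]
finger_gap: 0.0007
```

Call:
{"op": "servo_tool", "data": {
  "rows": [0, 0, -0.02, 0, 0, 0, 0, -0.06, 0, 0, 0, 0, -0.1, 0, 30, 0, 0, -0.1, 0, 70, 0, 0, -0.1, 0, 100]
}}

```text
time: 3.45
tcp_pos: [0.4256, -0.1079, 0.4423]
tool_rot: [-0.001, 0.804, -0.594, 0.005]
ft_force: [0.6, -0.4, -0.4]
finger_gap: 0.027
```

```bash
python3 - <<'E'
from m import *
s=st(); print({k:np.round(s[k],4) for k in("time","qpos","tcp_pos","tool_rot","ft_force")})
d=cap("side"); save(d,"s2"); C=cloud(d); px=d["pixels"].astype(int)
P=C[box(C,[.37,-.16,.03],[.47,-.066,.095])]; print("bottle",circ(P,.034))
P=C[box(C,[.39,-.13,.12],[.46,-.085,.18])]; print("pump top z",np.percentile(P[:,2],[90,97,100]).round(4))
# fit planar kinematics
q=np.array([[.0879,1.3721,1.6836],[-.158,1.6445,1.6573],[-.1447,1.7105,1.5762],s["qpos"][[1,2,4]]]); r_=np.hypot(*np.array([[.1624,-.5254],[.4259,-.1073],[.4256,-.1082],s["tcp_pos"][:2]]).T); z=np.array([.4036,.3863,.3473,s["tcp_pos"][2]])
print(q,r_,z)
E
```

```text
{'time': np.float64(3.45), 'qpos': array([-3.7740e-01, -1.7020e-01,  1.5449e+00, -3.0000e-04,  1.7563e+00,
        8.9480e-01]), 'tcp_pos': array([ 0.4256, -0.1079,  0.4423]), 'tool_rot': array([-0.0012,  0.8044, -0.5941,  0.0051]), 'ft_force': array([ 0.6312, -0.4137, -0.4082])}
bottle (array([ 0.427 , -0.1083,  0.034 ]), np.float64(0.004))
pump top z [0.1585 0.1598 0.161 ]
[[ 0.0879      1.3721      1.6836    ]
 [-0.158       1.6445      1.6573    ]
 [-0.1447      1.7105      1.5762    ]
 [-0.17016902  1.54494774  1.75634407]] [0.54992629 0.43920849 0.43913847 0.43904674] [0.4036     0.3863     0.3473     0.44225985]
```

```bash
python3 - <<'E'
import numpy as np
q=np.array([[.0879,1.3721],[-.158,1.6445],[-.1447,1.7105],[-.1702,1.5449]]); r=np.array([.54993,.43921,.43914,.43905]); z=np.array([.4036,.3863,.3473,.44226])
rp=np.sqrt(r**2-.0565**2); a=q[:,0]; b=q.sum(1)
o=np.ones(4);O=0*o
A=np.r_[np.c_[np.sin(a),np.sin(b),np.cos(b),o,O],np.c_[np.cos(a),np.cos(b),-np.sin(b),O,o]]
for cols in([0,1,4],[0,1,3,4],[0,1,2,4]):
    x,res,_,sv=np.linalg.lstsq(A[:,cols],np.r_[rp,z],rcond=None); print(cols,x.round(4),np.abs(A[:,cols]@x-np.r_[rp,z]).max().round(5),sv.round(3))
E
```

```text
[0, 1, 4] [ 0.4464  0.5097 -0.0972] 0.01103 [2.825 1.999 0.15 ]
[0, 1, 3, 4] [ 0.4469  0.4984  0.0114 -0.0966] 0.01088 [2.828 2.823 0.151 0.096]
[0, 1, 2, 4] [0.4457 0.4988 0.1095 0.0133] 0.00061 [3.455 2.005 0.187 0.09 ]
```

Call:
{"op": "servo_tool", "data": {
  "rows": [-0.069, 0.048, -0.36, 0.3, 100, -0.069, 0.048, -0.36, 0.61, 100, -0.069, 0.048, -0.36, 0.61, 100, -0.069, 0.048, -0.36, 0.61, 100, -0.069, 0.048, -0.36, 0.61, 100]
}}

```text
time: 4.12
tcp_pos: [0.367, -0.0626, 0.7474]
tool_rot: [0.001, -0.589, 0.808, -0.003]
ft_force: [0.9, -0.2, 1.4]
finger_gap: 0.0809
```

```bash
cat >> m.py <<'E'
def show():
    s=st(); M=R.from_quat(s["tool_rot"],scalar_first=True).as_matrix(); z=M[:,2]
    print("t",round(float(s["time"]),2),"q",np.round(s["qpos"],3),"p",np.round(s["tcp_pos"],3),"tilt from down deg",np.degrees(np.arccos(-z[2])).round(1),"head",np.degrees(np.arctan2(z[1],z[0])).round(1),"F",np.round(s["ft_force"],1)); return s,M
def rel(T,s,M): return (M.T@(np.array(T)-s["tcp_pos"])).round(4)
E
python3 - <<'E'
from m import *
s,M=show(); print(M.round(3))
print(rel([.36,-.056,1.0],s,M))
E
```

```text
t 4.12 q [-3.210e-01 -1.010e-01  8.450e-01 -1.000e-03  2.392e+00  1.560e+00] p [ 0.367 -0.063  0.747] tilt from down deg 0.4 head -25.5 F [ 0.9 -0.2  1.4]
[[-0.307 -0.952  0.006]
 [-0.952  0.307 -0.003]
 [ 0.001 -0.006 -1.   ]]
[-0.0039  0.0072 -0.2526]
```

Call:
{"op": "servo_tool", "data": {
  "rows": [0, 0, -0.06, 0, 100, 0, 0, -0.12, 0, 100, 0, 0, -0.18, 0, 100, 0, 0, -0.24, 0, 100, 0, 0, -0.3, 0, 100]
}}

```text
time: 4.75
tcp_pos: [0.3387, -0.0548, 0.861]
tool_rot: [0.016, -0.589, 0.808, -0.023]
ft_force: [0.4, 0.5, -0.4]
finger_gap: 0.0941
```

```bash
python3 -c "
from m import *
s,M=show(); print(M.round(3))"
```

```text
t 4.75 q [-0.326  0.065  0.368 -0.     2.654  1.556] p [ 0.339 -0.055  0.861] tilt from down deg 3.2 head -18.7 F [ 0.4  0.5 -0.4]
[[-0.306 -0.95   0.052]
 [-0.952  0.306 -0.018]
 [ 0.001 -0.055 -0.998]]
```

```bash
cat > sim.py <<'E'
import numpy as np
from scipy.optimize import minimize
L1,L2,A,L3,h=.446,.499,.11,.09,.1033
def fk(q):
    a,b,c=q[0],q[0]+q[1],q.sum()
    return np.array([L1*np.sin(a)+L2*np.sin(b)+A*np.cos(b)+L3*np.sin(c), h+L1*np.cos(a)+L2*np.cos(b)-A*np.sin(b)+L3*np.cos(c), c])
B=[(-.76,2.03),(.27,2.55),(.17,2.65)]
def step(q,t,w):
    f=lambda x: ((fk(x)-t)**2*[1,1,w*w]).sum()
    return minimize(f,q,bounds=B,method="L-BFGS-B").x
if __name__=="__main__":
    q=np.array([.065,.368,2.65]); print(fk(q))
    for w in(1,.5):
        x=q.copy()
        for k in range(7):
            p=fk(x); best=max(((np.pi-fk(step(x,p+[.31*np.cos(g),.31*np.sin(g),0],w))[2]),g) for g in np.radians(np.arange(60,271,15)))
            g=best[1]; x=step(x,p+[.31*np.cos(g),.31*np.sin(g),0],w); print(w,k,"dir",np.degrees(g).round(),"q",x.round(3),"fk",fk(x).round(3),"tilt",np.degrees(np.pi-fk(x)[2]).round(1))
E
python3 sim.py
```

```text
[0.34346644 0.86530488 3.083     ]
1 0 dir 120.0 q [-0.142  0.492  2.65 ] fk [0.224 0.887 3.   ] tilt 8.1
1 1 dir 120.0 q [-0.265  0.525  2.65 ] fk [0.138 0.9   2.91 ] tilt 13.3
1 2 dir 135.0 q [-0.448  0.615  2.65 ] fk [0.027 0.894 2.818] tilt 18.6
1 3 dir 135.0 q [-0.556  0.626  2.65 ] fk [-0.054  0.89   2.721] tilt 24.1
1 4 dir 135.0 q [-0.618  0.592  2.65 ] fk [-0.117  0.89   2.624] tilt 29.7
1 5 dir 165.0 q [-0.76   0.633  2.65 ] fk [-0.209  0.862  2.523] tilt 35.4
1 6 dir 180.0 q [-0.76   0.518  2.65 ] fk [-0.26   0.871  2.408] tilt 42.0
0.5 0 dir 120.0 q [-0.075  0.287  2.65 ] fk [0.204 0.926 2.862] tilt 16.0
0.5 1 dir 135.0 q [-0.266  0.271  2.65 ] fk [0.037 0.953 2.655] tilt 27.9
0.5 2 dir 150.0 q [-0.487  0.289  2.65 ] fk [-0.142  0.939  2.452] tilt 39.5
0.5 3 dir 180.0 q [-0.76   0.356  2.65 ] fk [-0.332  0.872  2.246] tilt 51.3
0.5 4 dir 255.0 q [-0.76  0.27  2.65] fk [-0.37   0.869  2.16 ] tilt 56.2
0.5 5 dir 90.0 q [-0.641  0.27   2.469] fk [-0.267  0.921  2.098] tilt 59.8
0.5 6 dir 90.0 q [-0.55   0.27   2.302] fk [-0.185  0.954  2.022] tilt 64.2
```

Call:
{"op": "servo_tool", "data": {
  "rows": [0, 0.141, -0.276, 0, 100, 0, 0.141, -0.276, 0, 100, 0, 0.141, -0.276, 0, 100, 0, 0.141, -0.276, 0, 100, 0, 0.141, -0.276, 0, 100]
}}

```text
time: 5.38
tcp_pos: [0.2253, -0.0112, 0.8723]
tool_rot: [0.031, -0.588, 0.807, -0.046]
ft_force: [-0.1, -0.2, -0.0]
finger_gap: 0.0943
```

```bash
python3 -c "
from m import *
s,M=show(); print(M.round(3))"
```

```text
t 5.38 q [-0.3   -0.17   0.546 -0.01   2.654  1.573] p [ 0.225 -0.011  0.872] tilt from down deg 6.4 head -19.6 F [-0.1 -0.2 -0. ]
[[-0.307 -0.946  0.104]
 [-0.952  0.305 -0.037]
 [ 0.003 -0.111 -0.994]]
```

Call:
{"op": "servo_tool", "data": {
  "rows": [0, 0.3, -0.5, 0, 100, 0, 0.3, -0.5, 0, 100, 0, 0.3, -0.5, 0, 100, 0, 0.3, -0.5, 0, 100, 0, 0.3, -0.5, 0, 100]
}}

```text
time: 6.0
tcp_pos: [0.1095, 0.0591, 0.8617]
tool_rot: [0.052, -0.587, 0.805, -0.066]
ft_force: [0.6, 0.3, 0.5]
finger_gap: 0.0941
```

```bash
python3 -c "
from m import *
s,M=show(); print(M.round(3))"
```

```text
t 6.0 q [ 0.106 -0.376  0.704 -0.133  2.654  1.866] p [0.11  0.059 0.862] tilt from down deg 9.6 head -15.8 F [0.6 0.3 0.5]
[[-0.306 -0.938  0.161]
 [-0.952  0.303 -0.045]
 [-0.006 -0.167 -0.986]]
```

```bash
cat > k.py <<'E'
import numpy as np
from scipy.spatial.transform import Rotation as R
from scipy.optimize import least_squares
LO=np.array([-3.1,-.76,.27,-1.08,.17,-2.57]); HI=np.array([3.1,2.03,2.55,4.22,2.653,2.57])
# samples: q, tcp, quat
S=[([-1.3741,.0879,1.3721,0,1.6836,-.1031],[.1624,-.5254,.4036],[-.0007,.8048,-.5936,-.0007]),
([-.3764,-.158,1.6445,.0011,1.6573,.8948],[.4259,-.1073,.3863],[-.0003,.8048,-.5936,-.0012]),
([-.3774,-.1702,1.5449,-.0003,1.7563,.8948],[.4256,-.1079,.4423],[-.0012,.8044,-.5941,.0051]),
([-.321,-.101,.845,-.001,2.392,1.560],[.367,-.0626,.7474],[.001,-.589,.808,-.003]),
([-.326,.065,.368,0,2.654,1.556],[.3387,-.0548,.861],[.016,-.589,.808,-.023]),
([-.300,-.170,.546,-.010,2.654,1.573],[.2253,-.0112,.8723],[.031,-.588,.807,-.046]),
([.106,-.376,.704,-.133,2.654,1.866],[.1095,.0591,.8617],[.052,-.587,.805,-.066])]
Ry=lambda a:R.from_euler("y",a); Rz=lambda a:R.from_euler("z",a)
P0=np.array([.446,.499,.11,.09,.1033,.0565])
def fk(q,P=P0):
    L1,L2,A,L3,h,o=P
    r1=Rz(q[0]); r2=r1*Ry(q[1]); r3=r2*Ry(q[2]); r4=r3*Rz(q[3]); r5=r4*Ry(q[4]); r6=r5*Rz(q[5])
    p=np.array([0,0,h])+r1.apply([0,o,0])+r2.apply([0,0,L1])+r3.apply([A,0,L2])+r5.apply([0,0,L3])
    return p,r6
def fit():
    f=lambda P:np.concatenate([fk(np.array(q),P)[0]-t for q,t,_ in S])
    s=least_squares(f,P0); return s.x,np.abs(s.fun).max()
P0,_e=fit()
def step(q,p,rr,w=1.):
    def f(x):
        a,b=fk(x,P0); return np.r_[a-p,w*(b*rr.inv()).as_rotvec()]
    x0=np.clip(q,LO+1e-6,HI-1e-6)
    return least_squares(f,x0,bounds=(LO,HI)).x
def call(q,d,n=5,w=1.):   # d: tool-frame shift dir total .31
    p,rr=fk(q); v=rr.apply(d)
    for i in range(1,n+1): q=step(q,p+v*i/n,rr,w)
    return q
E
python3 - <<'E'
from k import *
import k
print(k.P0.round(4),k._e.round(4))
for q,t,u in S:
    p,rr=fk(np.array(q)); print((p-t).round(4), np.degrees((rr*R.from_quat(u,scalar_first=True).inv()).magnitude()).round(2))
# check model of solver with the last calls
print(call(np.array(S[4][0]),np.array([0,.141,-.276])).round(3)); print(call(np.array(S[5][0]),np.array([0,.3,-.5])*.3125/.583).round(3))
E
```

```text
[0.4488 0.4998 0.1006 0.1535 0.1548 0.0566] 0.0003
[-0.0001 -0.0001 -0.0002] 180.0
[ 0.0005 -0.0004 -0.0002] 179.99
[ 0.0008 -0.0004 -0.0001] 180.0
[ 0.0061 -0.002   0.0023] 180.0
[ 0.0044 -0.0016  0.0043] 179.99
[ 0.0016 -0.0003  0.0049] 179.99
[-0.0005  0.0037  0.0047] 179.94
[-0.359  0.135  0.27   0.01   2.653  1.532]
[-3.280e-01  5.600e-02  2.700e-01 -1.000e-03  2.653e+00  1.554e+00]
```

```bash
sed -i 's/def fk(q,P=P0):/def fk(q,P=None):\n    P=P0 if P is None else P/; s/r6=r5\*Rz(q\[5\])/r6=r5*Rz(q[5]+np.pi)/' k.py
python3 - <<'E'
from k import *
for q,t,u in S[-2:]:
    p,rr=fk(np.array(q)); print((p-t).round(4), np.degrees((rr*R.from_quat(u,scalar_first=True).inv()).magnitude()).round(2))
for w in(1,.5,2): print(w,call(np.array(S[4][0]),np.array([0,.141,-.276]),w=w).round(3),call(np.array(S[5][0]),np.array([0,.3,-.5])*.3125/.583,w=w).round(3))
E
```

```text
[-0.0003  0.0001  0.0002] 0.05
[ 0.0001 -0.0001 -0.0001] 0.07
1 [-0.284 -0.148  0.5   -0.01   2.653  1.589] [ 0.139 -0.318  0.614 -0.144  2.653  1.887]
0.5 [-0.3   -0.092  0.3   -0.021  2.653  1.562] [ 0.3   -0.248  0.385 -0.356  2.653  1.835]
2 [-0.278 -0.166  0.577 -0.007  2.653  1.598] [ 0.117 -0.336  0.696 -0.113  2.653  1.895]
```

```bash
cat > plan.py <<'E'
from k import *
import sys
from multiprocessing import Pool
des=np.array([np.cos(-.32)*np.sin(np.pi/4),np.sin(-.32)*np.sin(np.pi/4),-np.cos(np.pi/4)])
W=1.4
def ang(q): return np.degrees(np.arccos(np.clip(fk(q)[1].as_matrix()[:,2]@des,-1,1)))
i=np.arange(48)+.5; ph=np.arccos(1-2*i/48); th=np.pi*(1+5**.5)*i
D=np.c_[np.cos(th)*np.sin(ph),np.sin(th)*np.sin(ph),np.cos(ph)]*.31
def ex(a):
    q,d=a; x=call(q,fk(q)[1].inv().apply(d),n=3,w=W); return x,ang(x)
if __name__=="__main__":
    q0=np.array(eval(sys.argv[1])); beam=[(ang(q0),q0,[])]; print(beam[0][0])
    with Pool() as pool:
        for k in range(int(sys.argv[2])):
            jobs=[(b[1],d) for b in beam for d in D]; par=[(b,d) for b in beam for d in D]
            out=pool.map(ex,jobs,chunksize=4); c=[]
            for (b,d),(x,a) in zip(par,out):
                p=fk(x)[0]; t=p+fk(x)[1].apply([0,0,.2])
                if p[0]>-.4 and p[0]<.45 and p[1]>-.35 and t[0]<.52 and p[2]>.55: c.append((a,x,b[2]+[d.round(2).tolist()]))
            c.sort(key=lambda v:v[0]); beam=c[:5]; print(k,beam[0][0].round(1),beam[0][1].round(2),fk(beam[0][1])[0].round(2),flush=True)
    print(beam[0][2])
E
nproc; time timeout 500 python3 plan.py "[.106,-.376,.704,-.133,2.653,1.866]" 8
```

```text
4
35.344558704042065
0 32.3 [ 0.44 -0.61  0.91 -0.29  2.65  2.05] [-0.01  0.04  0.82]
1 29.0 [ 0.43 -0.54  0.77 -0.35  2.65  1.98] [0.   0.04 0.86]
2 24.9 [ 0.95 -0.76  0.95 -0.72  2.65  2.14] [-0.06 -0.07  0.81]
3 19.4 [ 1.05 -0.76  0.81 -1.08  2.65  1.86] [-0.07 -0.14  0.84]
4 14.5 [ 0.75 -0.76  0.64 -1.08  2.65  1.53] [-0.16 -0.15  0.86]
5 9.6 [ 0.56 -0.76  0.53 -1.08  2.65  1.32] [-0.22 -0.14  0.87]
6 5.1 [ 0.43 -0.76  0.42 -1.08  2.65  1.18] [-0.27 -0.13  0.87]
7 0.8 [ 0.32 -0.76  0.34 -1.08  2.65  1.05] [-0.32 -0.11  0.87]
[[-0.21, -0.17, 0.16], [0.0, -0.24, 0.2], [0.0, -0.24, 0.2], [-0.1, -0.28, 0.1], [-0.29, -0.1, 0.06], [-0.31, 0.01, -0.05], [-0.31, 0.01, -0.05], [-0.31, 0.01, -0.05]]
real	1m5.944s
user	4m3.100s
sys	0m0.413s
```

```bash
cat > seq.py <<'E'
from k import *
from m import show
import sys
s,M=show(); q=np.array(s["qpos"])
for d in eval(sys.argv[1]):
    l=fk(q)[1].inv().apply(d); q=call(q,l,n=5,w=1.4); z=fk(q)[1].as_matrix()[:,2]
    print("tool shift",l.round(2)," -> q",q.round(2),fk(q)[0].round(2),"tilt",np.degrees(np.arccos(-z[2])).round(1),"head",np.degrees(np.arctan2(z[1],z[0])).round(1))
E
python3 seq.py "[[-0.21, -0.17, 0.16], [0.0, -0.24, 0.2], [0.0, -0.24, 0.2], [-0.1, -0.28, 0.1], [-0.29, -0.1, 0.06], [-0.31, 0.01, -0.05], [-0.31, 0.01, -0.05], [-0.31, 0.01, -0.05]]"
```

```text
t 6.0 q [ 0.106 -0.376  0.704 -0.133  2.654  1.866] p [0.11  0.059 0.862] tilt from down deg 9.6 head -15.8 F [0.6 0.3 0.5]
tool shift [ 0.23  0.12 -0.18]  -> q [ 0.45 -0.62  0.92 -0.3   2.65  2.06] [-0.01  0.03  0.82] tilt 12.8 head -12.1
tool shift [ 0.22 -0.12 -0.18]  -> q [ 0.71 -0.62  0.87 -0.48  2.65  2.14] [-0.02  0.01  0.83] tilt 16.3 head -10.0
tool shift [ 0.22 -0.13 -0.18]  -> q [ 0.91 -0.65  0.85 -0.71  2.65  2.12] [-0.04 -0.03  0.84] tilt 20.6 head -7.8
tool shift [ 0.29 -0.03 -0.12]  -> q [ 1.06 -0.76  0.82 -1.08  2.65  1.87] [-0.07 -0.14  0.84] tilt 26.5 head -7.3
tool shift [ 0.17  0.19 -0.18]  -> q [ 0.75 -0.76  0.65 -1.08  2.65  1.52] [-0.15 -0.15  0.86] tilt 31.5 head -9.5
tool shift [ 0.08  0.28 -0.12]  -> q [ 0.55 -0.76  0.53 -1.08  2.65  1.31] [-0.22 -0.14  0.87] tilt 36.1 head -12.9
tool shift [ 0.09  0.27 -0.14]  -> q [ 0.42 -0.76  0.42 -1.08  2.65  1.17] [-0.27 -0.13  0.87] tilt 40.4 head -15.4
tool shift [ 0.09  0.26 -0.16]  -> q [ 0.33 -0.76  0.33 -1.08  2.65  1.06] [-0.32 -0.12  0.87] tilt 44.6 head -17.3
```

Call:
{"op": "servo_tool", "data": {
  "rows": [0.23, 0.12, -0.18, 0, 100, 0.23, 0.12, -0.18, 0, 100, 0.23, 0.12, -0.18, 0, 100, 0.23, 0.12, -0.18, 0, 100, 0.23, 0.12, -0.18, 0, 100]
}}

```text
time: 6.62
tcp_pos: [0.0446, 0.0474, 0.8624]
tool_rot: [0.046, -0.617, 0.774, -0.133]
ft_force: [0.3, 0.5, -0.4]
finger_gap: 0.0939
```

Call:
{"op": "servo_tool", "data": {
  "rows": [0.22, -0.12, -0.18, 0, 100, 0.22, -0.12, -0.18, 0, 100, 0.22, -0.12, -0.18, 0, 100, 0.22, -0.12, -0.18, 0, 100, 0.22, -0.12, -0.18, 0, 100]
}}

```text
time: 7.25
tcp_pos: [0.1133, 0.005, 0.915]
tool_rot: [0.04, -0.617, 0.77, -0.155]
ft_force: [-0.2, 0.0, 0.0]
finger_gap: 0.0939
```

```bash
python3 seq.py "[[0.0, -0.24, 0.2], [-0.1, -0.28, 0.1], [-0.29, -0.1, 0.06], [-0.31, 0.01, -0.05], [-0.31, 0.01, -0.05], [-0.31, 0.01, -0.05]]"
```

```text
t 7.25 q [-0.336 -0.283  0.456 -0.206  2.654  1.258] p [0.113 0.005 0.915] tilt from down deg 18.4 head -37.0 F [-0.2  0.   0. ]
tool shift [ 0.26 -0.1  -0.14]  -> q [-1.53 -0.06  0.27  0.56  2.65  0.79] [ 0.1  -0.2   0.93] tilt 18.8 head -37.3
tool shift [ 0.31  0.01 -0.07]  -> q [-1.8   0.17  0.27  0.52  2.49  0.44] [ 0.01 -0.41  0.86] tilt 19.2 head -38.2
tool shift [ 0.17  0.23 -0.11]  -> q [-2.28  0.31  0.27  0.58  2.49 -0.01] [-0.24 -0.45  0.8 ] tilt 19.4 head -39.2
tool shift [ 0.06  0.31 -0.03]  -> q [-2.63  0.51  0.27  0.49  2.42 -0.47] [-0.49 -0.4   0.68] tilt 19.5 head -40.1
tool shift [ 0.06  0.31 -0.03]  -> q [-2.82  0.72  0.27  0.39  2.28 -0.78] [-0.67 -0.33  0.54] tilt 19.4 head -41.8
tool shift [ 0.06  0.31 -0.03]  -> q [-2.93  0.9   0.27  0.33  2.14 -0.98] [-0.78 -0.27  0.39] tilt 19.0 head -44.2
```

```bash
cat > p1.sh <<'E'
q=$(python3 -c "
from rig import r
print([round(float(v),4) for v in r.state()['qpos']])")
timeout 400 python3 plan.py "$q" $1 | tee /tmp/o; python3 seq.py "$(tail -1 /tmp/o)"
E
bash p1.sh 7
```

```text
28.099127148878004
0 25.2 [ 0.05 -0.44  0.58 -0.52  2.65  1.34] [0.02 0.02 0.9 ]
1 20.4 [ 0.51 -0.76  0.79 -1.08  2.65  1.23] [-0.14 -0.09  0.84]
2 16.9 [ 0.31 -0.76  0.65 -1.08  2.65  0.99] [-0.2  -0.07  0.86]
3 13.6 [ 0.31 -0.76  0.59 -1.08  2.65  0.97] [-0.23 -0.08  0.86]
4 10.5 [ 0.24 -0.76  0.49 -1.08  2.65  0.87] [-0.27 -0.07  0.87]
5 7.5 [ 0.26 -0.76  0.45 -1.08  2.65  0.88] [-0.28 -0.08  0.87]
6 4.4 [ 0.28 -0.76  0.4  -1.08  2.65  0.87] [-0.3  -0.09  0.87]
[[-0.29, -0.1, 0.06], [-0.1, -0.28, 0.1], [-0.21, -0.17, 0.16], [-0.29, -0.1, 0.06], [-0.19, -0.24, -0.01], [-0.29, -0.1, 0.06], [-0.19, -0.24, -0.01]]
t 7.25 q [-0.336 -0.283  0.456 -0.206  2.654  1.258] p [0.113 0.005 0.915] tilt from down deg 18.4 head -37.0 F [-0.2  0.   0. ]
tool shift [ 0.17  0.24 -0.11]  -> q [ 0.33 -0.7   0.87 -0.69  2.65  1.46] [-0.08 -0.01  0.83] tilt 21.5 head -35.8
tool shift [ 0.31  0.01 -0.06]  -> q [ 0.67 -0.76  0.85 -1.08  2.65  1.39] [-0.11 -0.09  0.83] tilt 25.9 head -33.0
tool shift [ 0.24  0.1  -0.18]  -> q [ 0.46 -0.76  0.7  -1.08  2.65  1.14] [-0.17 -0.09  0.85] tilt 29.6 head -30.8
tool shift [ 0.18  0.21 -0.15]  -> q [ 0.31 -0.76  0.59 -1.08  2.65  0.97] [-0.23 -0.08  0.86] tilt 33.8 head -30.2
tool shift [ 0.27  0.13 -0.02]  -> q [ 0.32 -0.76  0.53 -1.08  2.65  0.96] [-0.24 -0.09  0.87] tilt 35.8 head -26.5
tool shift [ 0.17  0.19 -0.17]  -> q [ 0.26 -0.76  0.44 -1.08  2.65  0.87] [-0.28 -0.08  0.87] tilt 39.6 head -25.7
tool shift [ 0.27  0.13 -0.03]  -> q [ 0.29 -0.76  0.4  -1.08  2.65  0.88] [-0.3  -0.09  0.87] tilt 41.6 head -22.2
```

Call:
{"op": "servo_tool", "data": {
  "rows": [0.17, 0.24, -0.11, 0, 100, 0.17, 0.24, -0.11, 0, 100, 0.17, 0.24, -0.11, 0, 100, 0.17, 0.24, -0.11, 0, 100, 0.17, 0.24, -0.11, 0, 100]
}}

```text
time: 7.88
tcp_pos: [0.0255, 0.0138, 0.8994]
tool_rot: [0.013, -0.617, 0.764, -0.189]
ft_force: [0.5, -0.1, 0.2]
finger_gap: 0.0943
```

```bash
bash p1.sh 5
```

```text
27.4883386670592
0 24.2 [ 0.37 -0.6   0.66 -1.08  2.65  1.09] [-0.09 -0.04  0.88]
1 21.4 [ 0.32 -0.76  0.74 -1.08  2.65  1.01] [-0.17 -0.06  0.85]
2 18.5 [ 0.18 -0.76  0.62 -1.08  2.65  0.84] [-0.22 -0.05  0.86]
3 15.6 [ 0.19 -0.76  0.57 -1.08  2.65  0.83] [-0.24 -0.05  0.86]
4 12.8 [ 0.22 -0.76  0.53 -1.08  2.65  0.84] [-0.25 -0.06  0.87]
[[-0.19, -0.24, -0.01], [-0.21, -0.17, 0.16], [-0.19, -0.24, -0.01], [-0.29, -0.1, 0.06], [-0.19, -0.24, -0.01]]
t 7.88 q [ 0.166 -0.419  0.58  -0.727  2.653  1.249] p [0.026 0.014 0.899] tilt from down deg 21.9 head -47.2 F [ 0.5 -0.1  0.2]
tool shift [0.27 0.14 0.03]  -> q [ 0.53 -0.76  0.89 -1.08  2.65  1.26] [-0.11 -0.07  0.82] tilt 25.3 head -44.8
tool shift [ 0.25  0.11 -0.16]  -> q [ 0.32 -0.76  0.74 -1.08  2.65  1.01] [-0.17 -0.06  0.85] tilt 28.5 head -41.8
tool shift [0.27 0.14 0.02]  -> q [ 0.3  -0.76  0.68 -1.08  2.65  0.97] [-0.19 -0.07  0.85] tilt 30.4 head -37.7
tool shift [ 0.18  0.22 -0.14]  -> q [ 0.2  -0.76  0.58 -1.08  2.65  0.84] [-0.24 -0.05  0.86] tilt 34.2 head -36.3
tool shift [0.27 0.14 0.  ]  -> q [ 0.23 -0.76  0.53 -1.08  2.65  0.84] [-0.25 -0.06  0.87] tilt 35.8 head -32.2
```

Call:
{"op": "servo_tool", "data": {
  "rows": [0.27, 0.14, 0.03, 0, 100, 0.27, 0.14, 0.03, 0, 100, 0.27, 0.14, 0.03, 0, 100, 0.27, 0.14, 0.03, 0, 100, 0.27, 0.14, 0.03, 0, 100]
}}

```text
time: 8.5
tcp_pos: [-0.1231, -0.066, 0.8304]
tool_rot: [0.019, -0.612, 0.759, -0.222]
ft_force: [-0.1, -0.0, 0.2]
finger_gap: 0.0942
```

```bash
bash p1.sh 6
```

```text
24.678289191117482
0 21.7 [ 0.28 -0.76  0.73 -1.08  2.65  0.97] [-0.18 -0.06  0.85]
1 18.8 [ 0.21 -0.76  0.65 -1.08  2.65  0.88] [-0.21 -0.05  0.86]
2 16.0 [ 0.23 -0.76  0.6  -1.08  2.65  0.88] [-0.23 -0.06  0.86]
3 13.2 [ 0.25 -0.76  0.56 -1.08  2.65  0.88] [-0.24 -0.07  0.86]
4 10.2 [ 0.23 -0.76  0.49 -1.08  2.65  0.83] [-0.27 -0.07  0.87]
5 7.2 [ 0.26 -0.76  0.44 -1.08  2.65  0.83] [-0.28 -0.08  0.87]
[[-0.21, -0.17, 0.16], [-0.19, -0.24, -0.01], [-0.29, -0.1, 0.06], [-0.19, -0.24, -0.01], [-0.19, -0.24, -0.01], [-0.19, -0.24, -0.01]]
t 8.5 q [ 0.449 -0.757  0.853 -1.079  2.654  1.175] p [-0.123 -0.066  0.83 ] tilt from down deg 25.8 head -46.2 F [-0.1 -0.   0.2]
tool shift [ 0.25  0.11 -0.15]  -> q [ 0.28 -0.76  0.73 -1.08  2.65  0.97] [-0.18 -0.06  0.85] tilt 28.9 head -43.0
tool shift [0.27 0.14 0.02]  -> q [ 0.27 -0.76  0.68 -1.08  2.65  0.94] [-0.2  -0.06  0.85] tilt 30.6 head -38.8
tool shift [ 0.18  0.22 -0.13]  -> q [ 0.17 -0.76  0.57 -1.08  2.65  0.82] [-0.24 -0.05  0.86] tilt 34.3 head -37.2
tool shift [0.27 0.14 0.  ]  -> q [ 0.21 -0.76  0.53 -1.08  2.65  0.83] [-0.25 -0.06  0.87] tilt 35.8 head -33.1
tool shift [ 0.27  0.14 -0.01]  -> q [ 0.24 -0.76  0.49 -1.08  2.65  0.84] [-0.27 -0.07  0.87] tilt 37.5 head -29.1
tool shift [ 0.27  0.14 -0.02]  -> q [ 0.27 -0.76  0.45 -1.08  2.65  0.84] [-0.28 -0.08  0.87] tilt 39.4 head -25.4
```

Call:
{"op": "servo_tool", "data": {
  "rows": [0.25, 0.11, -0.15, 0, 100, 0.25, 0.11, -0.15, 0, 100, 0.25, 0.11, -0.15, 0, 100, 0.25, 0.11, -0.15, 0, 100, 0.25, 0.11, -0.15, 0, 100]
}}

```text
time: 9.12
tcp_pos: [-0.1876, -0.0429, 0.8524]
tool_rot: [0.023, -0.607, 0.753, -0.253]
ft_force: [0.2, 0.1, 0.2]
finger_gap: 0.0936
```

Call:
{"op": "servo_tool", "data": {
  "rows": [0.27, 0.14, 0.02, 0, 100, 0.27, 0.14, 0.02, 0, 100, 0.27, 0.14, 0.02, 0, 100, 0.27, 0.14, 0.02, 0, 100, 0.27, 0.14, 0.02, 0, 100]
}}

```text
time: 9.75
tcp_pos: [-0.2083, -0.0385, 0.8571]
tool_rot: [0.032, -0.606, 0.749, -0.266]
ft_force: [-0.4, 0.4, 0.4]
finger_gap: 0.0943
```

```bash
bash p1.sh 5; python3 -c "
from h import *
d=cap('side'); save(d,'s3')"
```

```text
20.919700261589963
0 18.2 [ 0.19 -0.76  0.62 -1.08  2.65  0.84] [-0.22 -0.05  0.86]
1 15.4 [ 0.21 -0.76  0.58 -1.08  2.65  0.85] [-0.24 -0.06  0.86]
2 12.5 [ 0.24 -0.76  0.54 -1.08  2.65  0.85] [-0.25 -0.07  0.87]
3 9.5 [ 0.26 -0.76  0.49 -1.08  2.65  0.85] [-0.27 -0.08  0.87]
4 6.5 [ 0.29 -0.76  0.44 -1.08  2.65  0.85] [-0.28 -0.09  0.87]
[[-0.19, -0.24, -0.01], [-0.19, -0.24, -0.01], [-0.19, -0.24, -0.01], [-0.19, -0.24, -0.01], [-0.19, -0.24, -0.01]]
t 9.75 q [ 0.155 -0.756  0.654 -1.079  2.654  0.833] p [-0.208 -0.038  0.857] tilt from down deg 31.1 head -44.2 F [-0.4  0.4  0.4]
tool shift [0.27 0.14 0.02]  -> q [ 0.19 -0.76  0.62 -1.08  2.65  0.85] [-0.22 -0.05  0.86] tilt 32.4 head -39.8
tool shift [0.27 0.14 0.01]  -> q [ 0.22 -0.76  0.58 -1.08  2.65  0.85] [-0.23 -0.06  0.86] tilt 33.9 head -35.5
tool shift [ 0.27  0.15 -0.  ]  -> q [ 0.24 -0.76  0.54 -1.08  2.65  0.86] [-0.25 -0.07  0.86] tilt 35.6 head -31.5
tool shift [ 0.27  0.14 -0.01]  -> q [ 0.27 -0.76  0.5  -1.08  2.65  0.86] [-0.26 -0.08  0.87] tilt 37.4 head -27.6
tool shift [ 0.27  0.14 -0.03]  -> q [ 0.29 -0.76  0.45 -1.08  2.65  0.86] [-0.28 -0.09  0.87] tilt 39.4 head -24.0
```

View pics/s3.png

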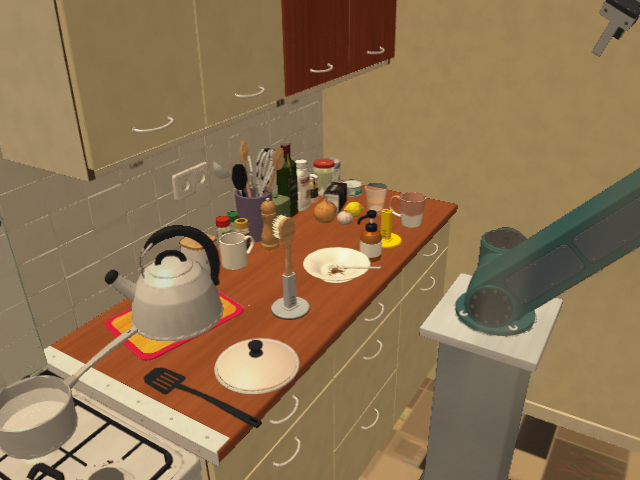

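Call:
{"op": "servo_tool", "data": {
  "rows": [0.27, 0.14, 0.02, 0, 100, 0.27, 0.14, 0.02, 0, 100, 0.27, 0.14, 0.02, 0, 100, 0.27, 0.14, 0.02, 0, 100, 0.27, 0.14, 0.02, 0, 100]
}}

```text
time: 10.42
tcp_pos: [-0.2246, -0.0369, 0.8609]
tool_rot: [0.042, -0.606, 0.744, -0.277]
ft_force: [-0.7, 0.4, -0.6]
finger_gap: 0.094
```

Call:
{"op": "servo_tool", "data": {
  "rows": [0.27, 0.14, 0.01, 0, 100, 0.27, 0.14, 0.01, 0, 100, 0.27, 0.14, 0.01, 0, 100, 0.27, 0.14, 0.01, 0, 100, 0.27, 0.14, 0.01, 0, 100]
}}

```text
time: 11.05
tcp_pos: [-0.2401, -0.0366, 0.8638]
tool_rot: [0.053, -0.606, 0.739, -0.288]
ft_force: [0.2, -0.0, -0.3]
finger_gap: 0.0939
```

Call:
{"op": "servo_tool", "data": {
  "rows": [0.27, 0.15, 0, 0, 100, 0.27, 0.15, 0, 0, 100, 0.27, 0.15, 0, 0, 100, 0.27, 0.15, 0, 0, 100, 0.27, 0.15, 0, 0, 100]
}}

```text
time: 11.68
tcp_pos: [-0.2561, -0.0365, 0.8661]
tool_rot: [0.065, -0.606, 0.734, -0.3]
ft_force: [-0.3, 0.2, -0.6]
finger_gap: 0.0939
```

```bash
bash p1.sh 4; cat > ik.py <<'E'
from k import *
def pose(zdir,sgn):   # tool rotation with jaws horizontal
    x=np.cross([0,0,1],zdir)*sgn; x/=np.linalg.norm(x); return R.from_matrix(np.c_[x,np.cross(zdir,x),zdir])
def ik(p,rr,seeds=30,q0=None):
    out=[]; rng=np.random.default_rng(0)
    for i in range(seeds):
        x0=q0 if (q0 is not None and i==0) else rng.uniform(LO,HI)
        f=lambda x:np.r_[fk(x)[0]-p,(fk(x)[1]*rr.inv()).as_rotvec()]
        s=least_squares(f,np.clip(x0,LO+1e-4,HI-1e-4),bounds=(LO,HI))
        if np.abs(s.fun).max()<1e-4 and not any(np.abs(s.x-o).max()<.02 for o in out): out.append(s.x)
    return out
E
python3 - <<'E'
from ik import *
for hd in(-18,-24):
    H=np.radians(hd); 
    for t in(45,):
        T=np.radians(t); z=np.array([np.sin(T)*np.cos(H),np.sin(T)*np.sin(H),-np.cos(T)])
        for nm,g in(("grip",[.485,.258,.175]),("plate",[.4675+.066*np.cos(H),.03+.066*np.sin(H),.14])):
            for s in(1,-1):
                for o in ik(np.array(g)-.18*z,pose(z,s)): print(hd,nm,s,o.round(2))
E
```

```text
15.783832027091437
0 12.9 [ 0.16 -0.76  0.5  -1.08  2.65  0.77] [-0.27 -0.05  0.87]
1 9.9 [ 0.2  -0.76  0.46 -1.08  2.65  0.79] [-0.28 -0.06  0.87]
2 6.9 [ 0.23 -0.76  0.42 -1.08  2.65  0.79] [-0.29 -0.08  0.87]
3 3.8 [ 0.26 -0.76  0.38 -1.08  2.65  0.8 ] [-0.31 -0.09  0.87]
[[-0.19, -0.24, -0.01], [-0.19, -0.24, -0.01], [-0.19, -0.24, -0.01], [-0.19, -0.24, -0.01]]
t 11.68 q [ 0.119 -0.756  0.531 -1.079  2.654  0.752] p [-0.256 -0.037  0.866] tilt from down deg 35.7 head -38.2 F [-0.3  0.2 -0.6]
tool shift [0.27 0.15 0.01]  -> q [ 0.16 -0.76  0.5  -1.08  2.65  0.77] [-0.27 -0.05  0.87] tilt 37.1 head -34.0
tool shift [ 0.27  0.15 -0.01]  -> q [ 0.2  -0.76  0.47 -1.08  2.65  0.79] [-0.28 -0.06  0.87] tilt 38.6 head -29.9
tool shift [ 0.27  0.15 -0.02]  -> q [ 0.24 -0.76  0.43 -1.08  2.65  0.8 ] [-0.29 -0.08  0.87] tilt 40.4 head -26.2
tool shift [ 0.27  0.14 -0.03]  -> q [ 0.27 -0.76  0.38 -1.08  2.65  0.8 ] [-0.31 -0.09  0.87] tilt 42.3 head -22.6
-18 grip 1 [ 0.77 -0.13  1.88 -0.78  1.1  -0.22]
-18 plate 1 [ 0.08 -0.36  2.13 -0.45  0.67 -0.92]
-18 plate -1 [ 0.08 -0.36  2.13 -0.45  0.67  2.22]
-24 grip 1 [ 0.79 -0.07  1.83 -0.8   1.19 -0.12]
-24 plate 1 [ 0.13 -0.33  2.11 -0.58  0.74 -0.71]
-24 plate -1 [ 0.13 -0.33  2.11 -0.58  0.74  2.43]
```

Call:
{"op": "servo_tool", "data": {
  "rows": [0.27, 0.15, 0.01, 0, 100, 0.27, 0.15, 0.01, 0, 100, 0.27, 0.15, 0.01, 0, 100, 0.27, 0.15, 0.01, 0, 100, 0.27, 0.15, 0.01, 0, 100]
}}

```text
time: 12.3
tcp_pos: [-0.2696, -0.0393, 0.8676]
tool_rot: [0.078, -0.606, 0.729, -0.309]
ft_force: [0.3, -0.1, -0.2]
finger_gap: 0.0941
```

Call:
{"op": "servo_tool", "data": {
  "rows": [0.27, 0.15, -0.01, 0, 100, 0.27, 0.15, -0.01, 0, 100, 0.27, 0.15, -0.01, 0, 100, 0.27, 0.15, -0.01, 0, 100, 0.27, 0.15, -0.01, 0, 100]
}}

```text
time: 12.92
tcp_pos: [-0.2844, -0.0418, 0.8687]
tool_rot: [0.092, -0.606, 0.723, -0.319]
ft_force: [-0.1, -0.2, 0.6]
finger_gap: 0.0939
```

Call:
{"op": "servo_tool", "data": {
  "rows": [0.27, 0.15, -0.01, 0, 100, 0.27, 0.15, -0.01, 0, 100, 0.27, 0.15, -0.01, 0, 100, 0.27, 0.15, -0.01, 0, 100, 0.27, 0.15, -0.01, 0, 100]
}}

```text
time: 13.55
tcp_pos: [-0.2984, -0.0458, 0.8692]
tool_rot: [0.106, -0.606, 0.717, -0.329]
ft_force: [0.1, 0.2, -0.2]
finger_gap: 0.094
```

```bash
bash p1.sh 4
```

```text
10.272071315490424
0 7.3 [ 0.18 -0.76  0.39 -1.08  2.65  0.74] [-0.31 -0.06  0.87]
1 4.4 [ 0.22 -0.76  0.35 -1.08  2.65  0.75] [-0.32 -0.08  0.87]
2 2.1 [ 0.28 -0.76  0.34 -1.08  2.64  0.78] [-0.32 -0.1   0.87]
3 0.6 [ 0.44 -0.76  0.45 -1.08  2.54  0.95] [-0.25 -0.14  0.88]
[[-0.19, -0.24, -0.01], [-0.03, -0.3, -0.07], [-0.19, -0.24, -0.01], [0.02, -0.2, -0.24]]
t 13.55 q [ 0.133 -0.756  0.42  -1.079  2.654  0.717] p [-0.298 -0.046  0.869] tilt from down deg 40.4 head -31.9 F [ 0.1  0.2 -0.2]
tool shift [ 0.27  0.15 -0.01]  -> q [ 0.19 -0.76  0.4  -1.08  2.65  0.74] [-0.31 -0.07  0.87] tilt 42.1 head -28.2
tool shift [0.28 0.06 0.13]  -> q [ 0.37 -0.76  0.49 -1.08  2.55  0.92] [-0.25 -0.12  0.88] tilt 43.2 head -24.9
tool shift [ 0.27  0.14 -0.04]  -> q [ 0.32 -0.76  0.38 -1.08  2.61  0.83] [-0.3  -0.11  0.87] tilt 44.8 head -21.4
tool shift [0.15 0.15 0.23]  -> q [ 0.45 -0.76  0.45 -1.08  2.54  0.96] [-0.25 -0.14  0.88] tilt 45.1 head -19.2
```

Progress is steady; continue the ratchet.

Call:
{"op": "servo_tool", "data": {
  "rows": [0.27, 0.15, -0.01, 0, 100, 0.27, 0.15, -0.01, 0, 100, 0.27, 0.15, -0.01, 0, 100, 0.27, 0.15, -0.01, 0, 100, 0.27, 0.15, -0.01, 0, 100]
}}

```text
time: 14.18
tcp_pos: [-0.3116, -0.0514, 0.8692]
tool_rot: [0.121, -0.606, 0.71, -0.338]
ft_force: [0.3, -0.4, -0.6]
finger_gap: 0.0939
```

Call:
{"op": "servo_tool", "data": {
  "rows": [0.28, 0.06, 0.13, 0, 100, 0.28, 0.06, 0.13, 0, 100, 0.28, 0.06, 0.13, 0, 100, 0.28, 0.06, 0.13, 0, 100, 0.28, 0.06, 0.13, 0, 100]
}}

```text
time: 14.8
tcp_pos: [-0.2625, -0.0963, 0.8768]
tool_rot: [0.133, -0.606, 0.705, -0.343]
ft_force: [-0.5, 0.3, -0.2]
finger_gap: 0.0941
```

```bash
bash p1.sh 3
```

```text
7.065619398613884
0 4.5 [ 0.27 -0.76  0.38 -1.08  2.6   0.8 ] [-0.3  -0.1   0.87]
1 2.3 [ 0.48 -0.76  0.52 -1.08  2.49  1.02] [-0.22 -0.14  0.88]
2 0.9 [ 0.67 -0.76  0.68 -1.08  2.39  1.24] [-0.13 -0.15  0.88]
[[-0.03, -0.3, -0.07], [-0.03, -0.3, -0.07], [0.12, -0.25, -0.14]]
t 14.8 q [ 0.292 -0.756  0.47  -1.079  2.561  0.858] p [-0.262 -0.096  0.877] tilt from down deg 43.2 head -28.2 F [-0.5  0.3 -0.2]
tool shift [0.27 0.06 0.13]  -> q [ 0.42 -0.76  0.53 -1.08  2.51  0.97] [-0.23 -0.13  0.88] tilt 44.1 head -24.9
tool shift [0.28 0.06 0.12]  -> q [ 0.48 -0.76  0.53 -1.08  2.49  1.02] [-0.21 -0.14  0.88] tilt 45.1 head -21.7
tool shift [0.19 0.01 0.24]  -> q [ 0.67 -0.76  0.68 -1.08  2.39  1.24] [-0.13 -0.15  0.88] tilt 45.3 head -19.6
```

Call:
{"op": "servo_tool", "data": {
  "rows": [0.27, 0.06, 0.13, 0, 100, 0.27, 0.06, 0.13, 0, 100, 0.27, 0.06, 0.13, 0, 100, 0.27, 0.06, 0.13, 0, 100, 0.27, 0.06, 0.13, 0, 100]
}}

```text
time: 15.42
tcp_pos: [-0.2348, -0.1157, 0.8802]
tool_rot: [0.143, -0.606, 0.7, -0.348]
ft_force: [0.3, -0.0, 0.9]
finger_gap: 0.0941
```

Call:
{"op": "servo_tool", "data": {
  "rows": [0.28, 0.06, 0.12, 0, 100, 0.28, 0.06, 0.12, 0, 100, 0.28, 0.06, 0.12, 0, 100, 0.28, 0.06, 0.12, 0, 100, 0.28, 0.06, 0.12, 0, 100]
}}

```text
time: 16.05
tcp_pos: [-0.2241, -0.1263, 0.8826]
tool_rot: [0.154, -0.606, 0.695, -0.354]
ft_force: [-0.6, 0.8, 0.8]
finger_gap: 0.0936
```

```bash
bash p1.sh 2;  python3 - <<'E'
from m import *
from scipy.spatial.transform import Rotation as R
# yaw from several clean views averaged: back face of head, edges excluded
N=[]
for i in range(3):
    d=cap("side"); C=cloud(d); hue=cv2.cvtColor(d["pixels"],cv2.COLOR_RGB2HSV)
    P=C[box(C,[.465,.238,.205],[.497,.277,.266])&(hue[...,1]>95)]; N.append(P)
P=np.vstack(N); f=lambda p:(P[:,0]-p[0])*np.cos(p[1])+(P[:,1]-.258)*np.sin(p[1])
s=least_squares(f,[.478,0],loss="soft_l1",f_scale=.0015); print("plane",s.x.round(3),np.degrees(s.x[1]).round(1),len(P), np.median(abs(s.fun)).round(4))
Q=np.vstack([C[box(C,[.46,.235,.115],[.51,.29,.19])]]); print("neck/handle",circ(Q,.007),Q.mean(0).round(4))
E
```

```text
5.0245361581403225
0 3.1 [ 0.48 -0.76  0.52 -1.08  2.47  1.01] [-0.22 -0.14  0.88]
1 2.0 [ 0.55 -0.76  0.56 -1.08  2.44  1.08] [-0.19 -0.15  0.88]
[[-0.03, -0.3, -0.07], [0.02, -0.2, -0.24]]
t 16.05 q [ 0.416 -0.756  0.521 -1.079  2.483  0.972] p [-0.224 -0.126  0.883] tilt from down deg 45.4 head -25.4 F [-0.6  0.8  0.8]
tool shift [0.28 0.07 0.12]  -> q [ 0.48 -0.76  0.52 -1.08  2.47  1.01] [-0.21 -0.14  0.88] tilt 46.4 head -22.3
tool shift [0.14 0.15 0.23]  -> q [ 0.55 -0.76  0.56 -1.08  2.44  1.08] [-0.19 -0.15  0.88] tilt 46.4 head -20.3
plane [ 0.48  -0.281] -16.1 797 0.0016
neck/handle (array([0.4852, 0.2581, 0.007 ]), np.float64(0.0019)) [0.4821 0.2608 0.1499]
```

Call:
{"op": "servo_tool", "data": {
  "rows": [0.28, 0.07, 0.12, 0, 100, 0.28, 0.07, 0.12, 0, 100, 0.28, 0.07, 0.12, 0, 100, 0.28, 0.07, 0.12, 0, 100, 0.28, 0.07, 0.12, 0, 100]
}}

```text
time: 16.82
tcp_pos: [-0.223, -0.1341, 0.8846]
tool_rot: [0.165, -0.606, 0.69, -0.359]
ft_force: [-0.2, 1.1, 0.1]
finger_gap: 0.0937
```

Call:
{"op": "servo_tool", "data": {
  "rows": [0.16, 0.13, 0.22, 0, 100, 0.16, 0.13, 0.22, 0, 100, 0.16, 0.13, 0.22, 0, 100, 0.16, 0.13, 0.22, 0, 100, 0.16, 0.13, 0.22, 0, 100]
}}

```text
time: 17.45
tcp_pos: [-0.196, -0.1396, 0.8843]
tool_rot: [0.168, -0.609, 0.69, -0.354]
ft_force: [-0.0, -1.0, 0.7]
finger_gap: 0.0939
```

```bash
cat > goto.py <<'E'
from ik import *
from m import show,rel
import sys
# print tool-frame shift and turn to a TCP so that jaws are horizontal (sgn) and grasp point at g offset back along tool z
def to(g,back,sgn,s,M):
    z=M[:,2]; p=np.array(g)-(.1804+back)*z; X=pose(z,sgn).as_matrix(); 
    a=np.arctan2(X[:,0]@M[:,1],X[:,0]@M[:,0])
    o=ik(p,R.from_matrix(X),12,np.array(s["qpos"])); 
    print("back",back,"tcp",p.round(3),"shift",rel(p,s,M),"turn",round(a,3),"q",[v.round(2).tolist() for v in o]); return p
if __name__=="__main__":
    s,M=show(); g=eval(sys.argv[1])
    for b in eval(sys.argv[2]): to(g,b,int(sys.argv[3]),s,M)
E
python3 goto.py "[.485,.258,.178]" "(.16,.02)" 1
```

```text
t 17.45 q [ 0.497 -0.756  0.56  -1.079  2.444  1.05 ] p [-0.196 -0.14   0.884] tilt from down deg 46.2 head -23.2 F [-0.  -1.   0.7]
back 0.16 tcp [0.259 0.355 0.414] shift [-0.6602  0.0024  0.4872] turn -2.862 q [[1.06, -0.18, 1.7, -0.8, 1.53, -0.11]]
back 0.02 tcp [0.352 0.315 0.317] shift [-0.6602  0.0024  0.6272] turn -2.862 q [[0.83, -0.1, 1.83, -0.81, 1.22, -0.12]]
```

```bash
cat > path.py <<'E'
from ik import *
from m import show
import itertools
s,M=show(); q0=np.array(s["qpos"]); p0=np.array(s["tcp_pos"]); r0=R.from_matrix(M); pe=np.array([.259,.355,.414])
def run(w,turn):
    pts=[p0]+list(w)+[pe]; L=[np.linalg.norm(b-a) for a,b in zip(pts,pts[1:])]; tot=sum(L); n=max(int(np.ceil(tot/.055)),18); q=q0; em=0; dm=0; tr=[]
    cum=np.r_[0,np.cumsum(L)]/tot
    for i in range(1,n+1):
        t=i/n; p=np.array([np.interp(t,cum,[v[k] for v in pts]) for k in range(3)]); rr=r0*R.from_euler("z",turn*t)
        x=step(q,p,rr); a,b=fk(x); em=max(em,np.linalg.norm(a-p)+(b*rr.inv()).magnitude()); dm=max(dm,np.abs(x-q).max()); q=x; tr.append(x)
    return em,dm,n,q,tr
if __name__=="__main__":
    from multiprocessing import Pool
    W=[[]]+[[np.array(v)] for v in itertools.product((-.2,0,.15,.3),(-.25,0,.2,.35),(.5,.65,.8))]
    J=[(w,t) for w in W for t in(-2.862,3.421)]
    with Pool() as po: o=po.starmap(run,J)
    for e,d,n,q,j in sorted([(v[0],v[1],v[2],v[3].round(2),j) for v,j in zip(o,J)],key=lambda v:v[0]+.05*v[1])[:8]: print(round(e,3),round(d,2),n,q,j)
E
python3 path.py
```

```text
t 17.45 q [ 0.497 -0.756  0.56  -1.079  2.444  1.05 ] p [-0.196 -0.14   0.884] tilt from down deg 46.2 head -23.2 F [-0.  -1.   0.7]
0.042 0.75 18 [ 1.06 -0.18  1.7  -0.8   1.53 -0.11] ([array([0.3 , 0.2 , 0.65])], -2.862)
0.05 0.96 18 [ 1.06 -0.18  1.7  -0.8   1.53 -0.11] ([array([0. , 0. , 0.8])], -2.862)
0.08 0.6 18 [ 1.06 -0.18  1.7  -0.8   1.53 -0.11] ([array([0.15, 0.  , 0.65])], -2.862)
0.033 1.56 18 [ 1.06 -0.18  1.7  -0.8   1.53 -0.11] ([array([0.15, 0.  , 0.8 ])], -2.862)
0.09 0.55 18 [ 1.06 -0.18  1.7  -0.8   1.53 -0.11] ([array([0.3, 0.2, 0.5])], -2.862)
0.14 0.49 18 [ 1.06 -0.18  1.7  -0.8   1.53 -0.11] ([array([0.  , 0.  , 0.65])], -2.862)
0.11 1.19 18 [ 1.06 -0.18  1.7  -0.8   1.53 -0.11] ([array([0.3 , 0.35, 0.5 ])], -2.862)
0.131 0.85 18 [ 1.06 -0.18  1.7  -0.8   1.53 -0.11] ([array([0.15, 0.2 , 0.5 ])], -2.862)
```

```bash
python3 - <<'E'
from path import *
P=np.array([.3,.2,.65])
for turns in ("spread","late"):
    q=q0.copy(); n=11; print(turns)
    for i in range(1,n+1):
        t=i/n; p=p0+(P-p0)*t; rr=r0*R.from_euler("z",(-2.862*.55*t) if turns=="spread" else 0)
        x=step(q,p,rr); a,b=fk(x); print(i,p.round(2),x.round(2),"res",np.linalg.norm(a-p).round(3),(b*rr.inv()).magnitude().round(3),"dq",np.abs(x-q).max().round(2)); q=x
E
```

```text
t 17.45 q [ 0.497 -0.756  0.56  -1.079  2.444  1.05 ] p [-0.196 -0.14   0.884] tilt from down deg 46.2 head -23.2 F [-0.  -1.   0.7]
spreadTraceback (most recent call last):
  File "<stdin>", line 7, in <module>
AttributeError: 'float' object has no attribute 'round'
```

```bash
python3 - <<'E'
from path import *
for P,turns in (([.3,.2,.65],"spread"),([.3,.2,.65],"late"),([.3,.15,.75],"late")):
    P=np.array(P); q=q0.copy(); n=11; print(P,turns)
    for i in range(1,n+1):
        t=i/n; p=p0+(P-p0)*t; rr=r0*R.from_euler("z",(-2.862*.55*t) if turns=="spread" else 0)
        x=step(q,p,rr); a,b=fk(x); print(i,p.round(2),x.round(2),"res",round(float(np.linalg.norm(a-p)),3),round(float((b*rr.inv()).magnitude()),3),"dq",np.abs(x-q).max().round(2)); q=x
E
```

```text
t 17.45 q [ 0.497 -0.756  0.56  -1.079  2.444  1.05 ] p [-0.196 -0.14   0.884] tilt from down deg 46.2 head -23.2 F [-0.  -1.   0.7]
[0.3  0.2  0.65] spread
1 [-0.15 -0.11  0.86] [ 0.47 -0.76  0.67 -0.95  2.39  1.05] res 0.017 0.002 dq 0.13
2 [-0.11 -0.08  0.84] [ 0.45 -0.76  0.79 -0.83  2.32  1.03] res 0.029 0.004 dq 0.12
3 [-0.06 -0.05  0.82] [ 0.41 -0.76  0.9  -0.73  2.24  0.99] res 0.035 0.005 dq 0.12
4 [-0.02 -0.02  0.8 ] [ 0.36 -0.76  1.02 -0.63  2.14  0.93] res 0.037 0.005 dq 0.12
5 [0.03 0.01 0.78] [ 0.5  -0.76  1.16 -0.69  2.06  0.93] res 0.036 0.005 dq 0.14
6 [0.07 0.05 0.76] [ 1.16 -0.69  1.27 -1.08  2.18  1.17] res 0.004 0.001 dq 0.66
7 [0.12 0.08 0.74] [ 0.94 -0.67  1.32 -0.91  2.04  1.02] res 0.0 0.0 dq 0.22
8 [0.16 0.11 0.71] [ 0.82 -0.62  1.36 -0.81  1.92  0.89] res 0.0 0.0 dq 0.12
9 [0.21 0.14 0.69] [ 0.76 -0.55  1.38 -0.76  1.83  0.79] res 0.0 0.0 dq 0.11
10 [0.25 0.17 0.67] [ 0.73 -0.47  1.39 -0.73  1.75  0.68] res 0.0 0.0 dq 0.1
11 [0.3  0.2  0.65] [ 0.71 -0.38  1.38 -0.71  1.67  0.58] res 0.0 0.0 dq 0.1
[0.3  0.2  0.65] late
1 [-0.15 -0.11  0.86] [ 0.47 -0.76  0.
[... 1063 characters left out ...]
47 -0.76  0.88 -0.79  2.26  1.41] res 0.011 0.001 dq 0.11
4 [-0.02 -0.03  0.84] [ 0.43 -0.76  0.98 -0.71  2.18  1.49] res 0.004 0.001 dq 0.1
5 [ 0.03 -0.01  0.82] [ 0.32 -0.75  1.06 -0.58  2.09  1.52] res 0.0 0.0 dq 0.13
6 [0.07 0.02 0.81] [-0.17 -0.75  1.1  -0.19  1.99  1.38] res 0.0 0.0 dq 0.49
7 [0.12 0.04 0.8 ] [-0.94 -0.76  1.09  0.43  2.04  1.1 ] res 0.02 0.003 dq 0.78
8 [0.16 0.07 0.79] [-1.5  -0.76  1.01  0.92  2.21  1.01] res 0.053 0.006 dq 0.56
9 [0.21 0.1  0.77] [-1.83 -0.76  0.91  1.3   2.31  1.09] res 0.084 0.009 dq 0.38
10 [0.25 0.12 0.76] [-2.03 -0.76  0.79  1.6   2.35  1.25] res 0.11 0.011 dq 0.3
11 [0.3  0.15 0.75] [-2.16 -0.76  0.66  1.85  2.33  1.42] res 0.13 0.014 dq 0.25
```

```bash
python3 -c "
from m import *
s,M=show(); print(rel([.3,.2,.65],s,M))"
```

```text
t 17.45 q [ 0.497 -0.756  0.56  -1.079  2.444  1.05 ] p [-0.196 -0.14   0.884] tilt from down deg 46.2 head -23.2 F [-0.  -1.   0.7]
[-0.4729 -0.1921  0.3946]
```

Call:
{"op": "servo_tool", "data": {
  "rows": [-0.043, -0.0175, 0.036, -0.14, 100, -0.086, -0.035, 0.072, -0.28, 100, -0.129, -0.0525, 0.108, -0.42, 100, -0.172, -0.07, 0.1435, -0.56, 100, -0.215, -0.087, 0.179, -0.7, 100]
}}

```text
time: 18.08
tcp_pos: [0.0419, -0.002, 0.8058]
tool_rot: [-0.036, 0.813, -0.439, 0.38]
ft_force: [0.0, 0.1, 0.4]
finger_gap: 0.0941
```

```bash
cat > nxt.py <<'E'
from ik import *
from m import show,rel
import sys
s,M=show(); q=np.array(s["qpos"]); p0=np.array(s["tcp_pos"]); r0=R.from_matrix(M); P=np.array(eval(sys.argv[1])); tt=float(sys.argv[2]); n=int(sys.argv[3])
print("shift",rel(P,s,M),"turn to jaws +1:",end=" ")
X=pose(M[:,2],1).as_matrix(); print(round(float(np.arctan2(X[:,0]@M[:,1],X[:,0]@M[:,0])),3))
for i in range(1,n+1):
    t=i/n; p=p0+(P-p0)*t; rr=r0*R.from_euler("z",tt*t); x=step(q,p,rr); a,b=fk(x)
    print(i,p.round(2),x.round(2),"res",round(float(np.linalg.norm(a-p)),3),round(float((b*rr.inv()).magnitude()),3),"dq",np.abs(x-q).max().round(2)); q=x
E
python3 nxt.py "[.3,.2,.65]" -.87 6
```

```text
t 18.07 q [ 0.349 -0.755  1.11  -0.582  2.077  0.863] p [ 0.042 -0.002  0.806] tilt from down deg 44.9 head -23.0 F [0.  0.1 0.4]
shift [-0.157  -0.2399  0.2224] turn to jaws +1: -2.159
1 [0.08 0.03 0.78] [ 0.92 -0.68  1.2  -0.94  2.13  1.04] res 0.0 0.0 dq 0.57
2 [0.13 0.07 0.75] [ 0.78 -0.65  1.27 -0.81  2.01  0.93] res 0.0 0.0 dq 0.14
3 [0.17 0.1  0.73] [ 0.74 -0.6   1.32 -0.75  1.92  0.84] res 0.0 0.0 dq 0.09
4 [0.21 0.13 0.7 ] [ 0.72 -0.54  1.35 -0.72  1.84  0.75] res 0.0 0.0 dq 0.09
5 [0.26 0.17 0.68] [ 0.71 -0.46  1.37 -0.7   1.76  0.66] res 0.0 0.0 dq 0.09
6 [0.3  0.2  0.65] [ 0.7  -0.38  1.37 -0.69  1.69  0.57] res 0.0 0.0 dq 0.09
```

Call:
{"op": "servo_tool", "data": {
  "rows": [-0.013, -0.019, 0.018, -0.07, 100, -0.027, -0.041, 0.038, -0.15, 100, -0.052, -0.079, 0.073, -0.29, 100, -0.0785, -0.12, 0.111, -0.43, 100, -0.105, -0.161, 0.149, -0.58, 100]
}}

```text
time: 18.7
tcp_pos: [0.1732, 0.0915, 0.7289]
tool_rot: [0.06, 0.899, -0.218, 0.375]
ft_force: [2.0, 0.1, -0.1]
finger_gap: 0.0944
```

```bash
python3 nxt.py "[.26,.36,.42]" -1.6 11; python3 goto.py "[.485,.258,.178]" "(.16,.02)" 1
```

```text
t 18.7 q [ 0.676 -0.613  1.315 -0.712  1.903  0.723] p [0.173 0.091 0.729] tilt from down deg 44.7 head -22.7 F [ 2.   0.1 -0.1]
shift [-0.2556 -0.2619  0.2029] turn to jaws +1: -1.65
1 [0.18 0.12 0.7 ] [ 0.77 -0.6   1.38 -0.75  1.89  0.68] res 0.0 0.0 dq 0.09
2 [0.19 0.14 0.67] [ 0.83 -0.59  1.44 -0.76  1.86  0.62] res 0.0 0.0 dq 0.06
3 [0.2  0.16 0.64] [ 0.88 -0.56  1.49 -0.77  1.84  0.56] res 0.0 0.0 dq 0.06
4 [0.2  0.19 0.62] [ 0.92 -0.53  1.54 -0.78  1.81  0.49] res 0.0 0.0 dq 0.07
5 [0.21 0.21 0.59] [ 0.95 -0.5   1.57 -0.78  1.77  0.42] res 0.0 0.0 dq 0.07
6 [0.22 0.24 0.56] [ 0.98 -0.46  1.61 -0.77  1.73  0.34] res 0.0 0.0 dq 0.08
7 [0.23 0.26 0.53] [ 1.   -0.41  1.63 -0.77  1.7   0.26] res 0.0 0.0 dq 0.08
8 [0.24 0.29 0.5 ] [ 1.02 -0.36  1.65 -0.77  1.66  0.18] res 0.0 0.0 dq 0.08
9 [0.24 0.31 0.48] [ 1.03 -0.3   1.67 -0.77  1.62  0.1 ] res 0.0 0.0 dq 0.08
10 [0.25 0.34 0.45] [ 1.05 -0.24  1.68 -0.77  1.58  0.01] res 0.0 0.0 dq 0.09
11 [0.26 0.36 0.42] [ 1.06 -0.17  1.68 -0.77  1.54 -0.08] res 0.0 0.0 dq 0.09
t 18.7 q [ 0.676 -0.613  1.315 -0.712  1.903  0.723] p [0.173 0.091 0.729] tilt from down deg 44.7 head -22.7 F [ 2.   0.1 -0.1]
back 0.16 tcp [0.264 0.351 0.42 ] shift [-0.2498 -0.2552  0.2082] turn -1.65 q [[1.04, -0.19, 1.69, -0.77, 1.53, -0.14]]
back 0.02 tcp [0.355 0.312 0.32 ] shift [-0.2498 -0.2552  0.3482] turn -1.65 q [[0.82, -0.11, 1.82, -0.78, 1.22, -0.16]]
```

Call:
{"op": "servo_tool", "data": {
  "rows": [-0.028, -0.028, 0.023, -0.18, 100, -0.056, -0.057, 0.046, -0.36, 100, -0.083, -0.085, 0.069, -0.54, 100, -0.111, -0.113, 0.092, -0.72, 100, -0.139, -0.142, 0.116, -0.9, 100]
}}

```text
time: 19.32
tcp_pos: [0.2241, 0.2368, 0.5549]
tool_rot: [0.218, 0.904, 0.198, 0.311]
ft_force: [0.2, 0.0, 0.1]
finger_gap: 0.094
```

```bash
python3 goto.py "[.485,.258,.178]" "(.16,.02)" 1
```

```text
t 19.32 q [ 0.959 -0.458  1.618 -0.768  1.718  0.304] p [0.224 0.237 0.555] tilt from down deg 44.7 head -22.7 F [0.2 0.  0.1]
back 0.16 tcp [0.264 0.35  0.42 ] shift [ 0.0212 -0.1549  0.091 ] turn -0.743 q [[1.04, -0.19, 1.69, -0.77, 1.53, -0.14]]
back 0.02 tcp [0.355 0.312 0.32 ] shift [ 0.0212 -0.1549  0.231 ] turn -0.743 q [[0.82, -0.11, 1.82, -0.78, 1.22, -0.16]]
```

Call:
{"op": "servo_tool", "data": {
  "rows": [0.005, -0.039, 0.023, -0.18, 100, 0.01, -0.077, 0.045, -0.36, 100, 0.016, -0.116, 0.068, -0.55, 100, 0.021, -0.155, 0.091, -0.743, 100, 0.021, -0.155, 0.091, -0.743, 100]
}}

```text
time: 19.95
tcp_pos: [0.2642, 0.3513, 0.415]
tool_rot: [0.318, 0.769, 0.514, 0.206]
ft_force: [0.7, -1.0, 1.2]
finger_gap: 0.0936
```

```bash
python3 goto.py "[.485,.258,.178]" "(.04,0)" 1;  python3 - <<'E'
from m import *
s,M=show(); print(M.round(3))
d=cap("side"); C=cloud(d)
z=M[:,2]; tip=s["tcp_pos"]+.199*z; print("tip",tip.round(3), "proj",proj(d,np.array([tip,tip+M[:,0]*.05,tip-M[:,0]*.05,[.485,.258,.173]])).round(0).tolist())
Q=C[box(C,[.46,.235,.115],[.51,.29,.19])]; print("neck/handle",circ(Q,.007),len(Q))
x=d["pixels"][120:340,170:430,::-1]; cv2.imwrite("pics/c2.png",cv2.resize(x,None,fx=2.7,fy=2.7,interpolation=cv2.INTER_CUBIC))
E
```

```text
t 19.95 q [ 1.037 -0.183  1.695 -0.771  1.524 -0.146] p [0.264 0.351 0.415] tilt from down deg 44.5 head -23.3 F [ 0.7 -1.   1.2]
back 0.04 tcp [0.343 0.319 0.335] shift [0.0015 0.0046 0.1167] turn 0.014 q [[0.85, -0.12, 1.8, -0.77, 1.27, -0.15]]
back 0 tcp [0.369 0.308 0.307] shift [0.0015 0.0046 0.1567] turn 0.014 q [[0.79, -0.08, 1.83, -0.78, 1.18, -0.15]]
t 19.95 q [ 1.037 -0.183  1.695 -0.771  1.524 -0.146] p [0.264 0.351 0.415] tilt from down deg 44.5 head -23.3 F [ 0.7 -1.   1.2]
[[ 0.386  0.66   0.644]
 [ 0.922 -0.269 -0.277]
 [-0.01   0.701 -0.713]]
tip [0.392 0.296 0.273] proj [[308.0, 231.0], [291.0, 237.0], [325.0, 226.0], [287.0, 252.0]]
neck/handle (array([0.4851, 0.2584, 0.007 ]), np.float64(0.0018)) 151
```

View pics/c2.png

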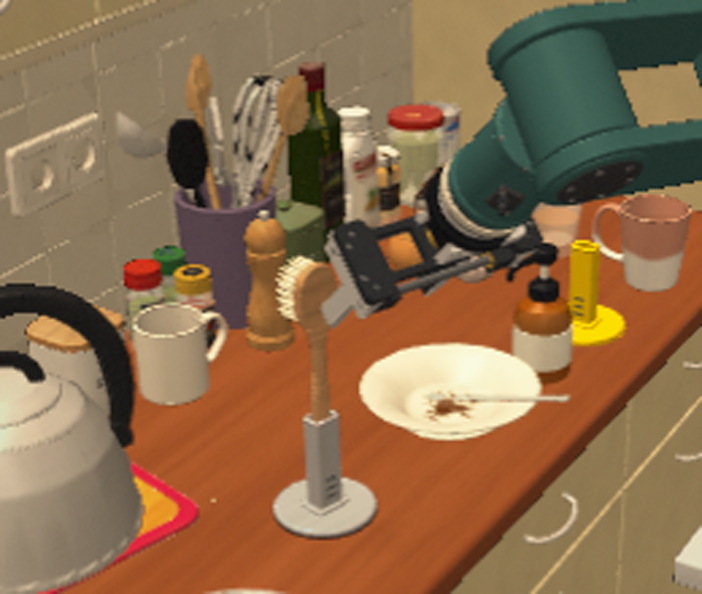

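Call:
{"op": "servo_tool", "data": {
  "rows": [0.001, 0.002, 0.05, 0.014, 100, 0.0015, 0.002, 0.1, 0.014, 100, 0.0015, 0.002, 0.145, 0.014, 100, 0.0015, 0.002, 0.1595, 0.014, 100, 0.0015, 0.002, 0.1595, 0.014, 100]
}}

```text
time: 20.62
tcp_pos: [0.3694, 0.3072, 0.3068]
tool_rot: [0.316, 0.774, 0.506, 0.211]
ft_force: [0.3, -0.4, 0.9]
finger_gap: 0.0939
```

```bash
python3 goto.py "[.485,.258,.174]" "(0,)" 1;  python3 - <<'E'
from m import *
d=cap("side"); C=cloud(d)
Q=C[box(C,[.46,.235,.115],[.51,.29,.15])]; print("handle",circ(Q,.007),len(Q))
E
```

```text
t 20.62 q [ 0.781 -0.081  1.826 -0.783  1.176 -0.145] p [0.369 0.307 0.307] tilt from down deg 44.7 head -23.1 F [ 0.3 -0.4  0.9]
back 0 tcp [0.368 0.308 0.302] shift [-0.     -0.0041  0.0024] turn -0.01 q [[0.79, -0.08, 1.83, -0.79, 1.17, -0.14]]
handle (array([0.4844, 0.2592, 0.007 ]), np.float64(0.0021)) 77
```

Close gently on the neck.

Call:
{"op": "servo_tool", "data": {
  "rows": [0, -0.003, 0.002, 0, 50, 0, -0.003, 0.002, 0, 30, 0, -0.003, 0.002, 0, 15, 0, -0.003, 0.002, 0, 5, 0, -0.003, 0.002, 0, 0],
  "force": 15
}}

```text
time: 21.3
tcp_pos: [0.3685, 0.3081, 0.3041]
tool_rot: [0.316, 0.774, 0.506, 0.212]
ft_force: [0.0, 0.4, 0.6]
finger_gap: 0.0477
```

Call:
{"op": "servo_tool", "data": {
  "rows": [0, 0, 0, 0, 0, 0, 0, 0, 0, 0, 0, 0, 0, 0, 0, 0, 0, 0, 0, 0],
  "force": 30
}}

```text
time: 21.8
tcp_pos: [0.3685, 0.3081, 0.3041]
tool_rot: [0.316, 0.774, 0.506, 0.212]
ft_force: [-0.3, 0.1, 0.3]
finger_gap: 0.0142
```

```bash
python3 - <<'E'
from m import *
s,M=show(); print(s["finger_gap"], "lift .15 in tool:",(M.T@[0,0,.15]).round(4),(M.T@[0,0,1]).round(4))
d=cap("side"); C=cloud(d); px=d["pixels"].astype(int); sat=px.max(-1)-px.min(-1)
Q=C[box(C,[.44,.22,.02],[.54,.32,.105])]; print("sleeve",Q.mean(0).round(4))
x=d["pixels"][160:330,220:400,::-1]; cv2.imwrite("pics/c3.png",cv2.resize(x,None,fx=3.4,fy=3.4,interpolation=cv2.INTER_CUBIC))
E
```

```text
t 21.8 q [ 0.784 -0.079  1.83  -0.786  1.172 -0.138] p [0.369 0.308 0.304] tilt from down deg 44.7 head -22.9 F [-0.3  0.1  0.3]
0.014199656060129481 lift .15 in tool: [ 0.0012  0.1056 -0.1066] [ 0.0083  0.7037 -0.7105]
sleeve [0.4794 0.265  0.0636]
```

View pics/c3.png

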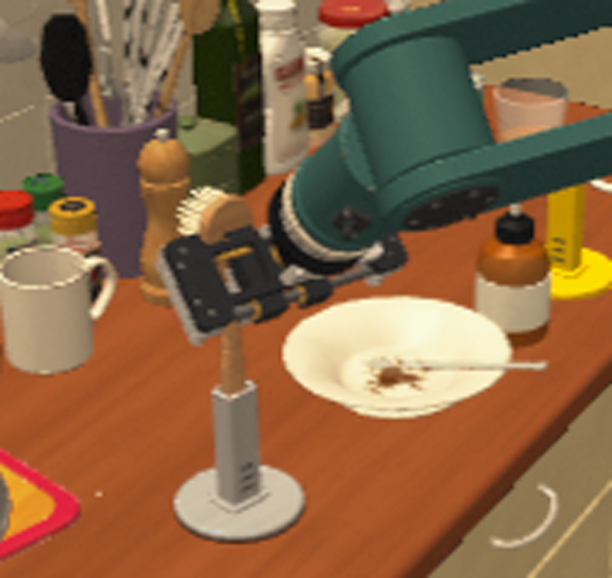

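Call:
{"op": "servo_tool", "data": {
  "rows": [0, 0.014, -0.014, 0, 0, 0, 0.035, -0.0355, 0, 0, 0.001, 0.0565, -0.057, 0, 0, 0.001, 0.0775, -0.0785, 0, 0, 0.001, 0.099, -0.1, 0, 0]
}}

```text
time: 22.48
tcp_pos: [0.3681, 0.3078, 0.4473]
tool_rot: [0.316, 0.774, 0.506, 0.213]
ft_force: [-0.7, 0.1, -0.5]
finger_gap: 0.014
```

```bash
python3 - <<'E'
from m import *
s,M=show(); print(s["finger_gap"], (M.T@[0,0,1]).round(4))
d=cap("side"); C=cloud(d)
Q=C[box(C,[.44,.22,.02],[.54,.32,.105])]; print("sleeve",Q.mean(0).round(4)); save(d,"s5")
for a,b in((.115,.13),(.14,.17),(.18,.22),(.22,.26)): 
    Q=C[box(C,[.44,.2,a],[.54,.32,b])]; print(a,len(Q),Q.mean(0).round(3) if len(Q) else "")
E
```

```text
t 22.48 q [ 0.784 -0.158  1.611 -0.724  1.389 -0.35 ] p [0.368 0.308 0.447] tilt from down deg 44.8 head -22.8 F [-0.7  0.1 -0.5]
0.01404381129505934 [ 0.0097  0.704  -0.7101]
sleeve [0.4798 0.2647 0.0641]
0.115 0 
0.14 39 [0.482 0.263 0.161]
0.18 104 [0.481 0.262 0.201]
0.22 105 [0.482 0.262 0.24 ]
```

```bash
cat > fin.py <<'E'
from ik import *
from m import show,rel
import sys
s,M=show(); z=M[:,2]; up=np.array([0,0,1.])
# brush in tool frame, stored at grip time
M0=R.from_quat([.316,.774,.506,.2125],scalar_first=True).as_matrix(); yaw=np.radians(-21); bx=np.array([np.cos(yaw),np.sin(yaw),0])
tb=M0.T@np.c_[bx,np.cross(up,bx),up]           # brush axes in tool frame
t=tb@np.array([.0295,0,.063])
C=np.array([.4675,.030,.008])
F=pose(z,-1).as_matrix(); B=F@tb; tips=C+[0,0,float(sys.argv[1])]; g=tips-F@t; p=g-.1804*z
a=np.arctan2(F[:,0]@M[:,1],F[:,0]@M[:,0])
print("brush x",B[:,0].round(2),"z",B[:,2].round(2),"grip",g.round(3),"TCP",p.round(3),"shift",rel(p,s,M),"turn",round(float(a),3))
q=np.array(s["qpos"]); p0=np.array(s["tcp_pos"]); r0=R.from_matrix(M); n=int(sys.argv[2]); tt=a%(2*np.pi) if abs(a)>.5 else a
if tt>4: tt-=2*np.pi
for i in range(1,n+1):
    pp=p0+(p-p0)*i/n; rr=r0*R.from_euler("z",tt*i/n); x=step(q,pp,rr); e=fk(x)
    if i%3==0 or i==n: print(i,pp.round(2),x.round(2),"res",round(float(np.linalg.norm(e[0]-pp)),3),"dq",np.abs(x-q).max().round(2))
    q=x
E
python3 fin.py .26 18; python3 fin.py .105 18|tail -1
```

```text
t 22.52 q [ 0.784 -0.16   1.603 -0.726  1.389 -0.351] p [0.369 0.308 0.453] tilt from down deg 45.1 head -22.4 F [2.2 1.4 4.1]
brush x [-0.02 -0.04 -1.  ] z [-0.93  0.37  0.  ] grip [0.527 0.008 0.297] TCP [0.408 0.056 0.425] shift [-0.2154  0.0791  0.1137] turn 3.117
3 [0.38 0.27 0.45] [ 0.7  -0.23  1.67 -0.7   1.34  0.11] res 0.0 dq 0.15
6 [0.38 0.22 0.44] [ 0.61 -0.28  1.72 -0.67  1.28  0.55] res 0.0 dq 0.15
9 [0.39 0.18 0.44] [ 0.5  -0.34  1.77 -0.63  1.22  0.98] res 0.0 dq 0.14
12 [0.4  0.14 0.43] [ 0.39 -0.38  1.81 -0.57  1.16  1.39] res 0.0 dq 0.14
15 [0.4  0.1  0.43] [ 0.26 -0.42  1.84 -0.5   1.1   1.79] res 0.0 dq 0.13
18 [0.41 0.06 0.42] [ 0.13 -0.44  1.87 -0.42  1.04  2.18] res 0.0 dq 0.13
18 [0.41 0.06 0.27] [ 0.13 -0.34  2.12 -0.56  0.73  2.39] res 0.0 dq 0.14
```

Call:
{"op": "servo_tool", "data": {
  "rows": [-0.012, 0.0045, 0.006, 0.17, 0, -0.024, 0.009, 0.0125, 0.345, 0, -0.036, 0.013, 0.019, 0.52, 0, -0.048, 0.0175, 0.025, 0.69, 0, -0.06, 0.022, 0.0315, 0.865, 0]
}}

```text
time: 23.15
tcp_pos: [0.3793, 0.2372, 0.4454]
tool_rot: [0.195, 0.914, 0.131, 0.33]
ft_force: [0.3, 0.7, -0.9]
finger_gap: 0.0138
```

```bash
python3 fin.py .26 13
```

```text
t 23.15 q [ 0.638 -0.266  1.704 -0.681  1.299  0.403] p [0.379 0.237 0.445] tilt from down deg 45.1 head -22.4 F [ 0.3  0.7 -0.9]
brush x [-0.02 -0.04 -1.  ] z [-0.93  0.37  0.  ] grip [0.527 0.008 0.297] TCP [0.408 0.056 0.425] shift [-0.0563  0.1551  0.0824] turn 2.246
3 [0.39 0.2  0.44] [ 0.54 -0.32  1.76 -0.64  1.24  0.84] res 0.0 dq 0.14
6 [0.39 0.15 0.44] [ 0.43 -0.37  1.8  -0.59  1.18  1.26] res 0.0 dq 0.14
9 [0.4  0.11 0.43] [ 0.3  -0.41  1.83 -0.53  1.12  1.66] res 0.0 dq 0.13
12 [0.41 0.07 0.43] [ 0.18 -0.43  1.86 -0.45  1.06  2.05] res 0.0 dq 0.13
13 [0.41 0.06 0.42] [ 0.13 -0.44  1.87 -0.42  1.04  2.18] res 0.0 dq 0.13
```

Call:
{"op": "servo_tool", "data": {
  "rows": [-0.0045, 0.012, 0.0065, 0.173, 0, -0.0085, 0.024, 0.0125, 0.345, 0, -0.013, 0.036, 0.019, 0.52, 0, -0.0175, 0.048, 0.0255, 0.69, 0, -0.0215, 0.06, 0.032, 0.865, 0]
}}

```text
time: 23.78
tcp_pos: [0.3906, 0.1667, 0.4377]
tool_rot: [0.037, 0.884, -0.267, 0.382]
ft_force: [-0.1, 0.3, -1.2]
finger_gap: 0.0143
```

```bash
python3 fin.py .26 8
```

```text
t 23.77 q [ 0.46  -0.354  1.783 -0.608  1.199  1.12 ] p [0.391 0.167 0.438] tilt from down deg 45.1 head -22.4 F [-0.1  0.3 -1.2]
brush x [-0.02 -0.04 -1.  ] z [-0.93  0.37  0.  ] grip [0.527 0.008 0.297] TCP [0.408 0.056 0.425] shift [0.05   0.0873 0.0506] turn 1.375
3 [0.4  0.13 0.43] [ 0.34 -0.4   1.82 -0.55  1.14  1.53] res 0.0 dq 0.13
6 [0.4  0.08 0.43] [ 0.22 -0.43  1.85 -0.48  1.08  1.92] res 0.0 dq 0.13
8 [0.41 0.06 0.42] [ 0.13 -0.44  1.87 -0.42  1.04  2.18] res 0.0 dq 0.13
```

Call:
{"op": "servo_tool", "data": {
  "rows": [0.006, 0.011, 0.006, 0.17, 0, 0.0125, 0.022, 0.0125, 0.345, 0, 0.019, 0.033, 0.019, 0.52, 0, 0.025, 0.0435, 0.025, 0.69, 0, 0.031, 0.0545, 0.0315, 0.86, 0]
}}

```text
time: 24.4
tcp_pos: [0.4012, 0.0973, 0.4298]
tool_rot: [-0.126, 0.691, -0.613, 0.362]
ft_force: [-0.4, -0.9, -0.6]
finger_gap: 0.0139
```

```bash
python3 fin.py .26 4
```

```text
t 24.4 q [ 0.258 -0.417  1.841 -0.501  1.098  1.797] p [0.401 0.097 0.43 ] tilt from down deg 45.1 head -22.4 F [-0.4 -0.9 -0.6]
brush x [-0.02 -0.04 -1.  ] z [-0.93  0.37  0.  ] grip [0.527 0.008 0.297] TCP [0.408 0.056 0.425] shift [0.0366 0.0067 0.0193] turn 0.509
3 [0.41 0.07 0.43] [ 0.16 -0.44  1.86 -0.44  1.05  2.09] res 0.0 dq 0.09
4 [0.41 0.06 0.42] [ 0.13 -0.44  1.87 -0.42  1.04  2.18] res 0.0 dq 0.09
```

Call:
{"op": "servo_tool", "data": {
  "rows": [0.012, 0.002, 0.0065, 0.17, 0, 0.0245, 0.0045, 0.013, 0.34, 0, 0.0365, 0.0065, 0.019, 0.509, 0, 0.0365, 0.0065, 0.019, 0.509, 0]
}}

```text
time: 24.9
tcp_pos: [0.408, 0.0559, 0.4251]
tool_rot: [0.213, -0.514, 0.767, -0.319]
ft_force: [-0.6, 0.1, -1.1]
finger_gap: 0.0147
```

```bash
python3 fin.py .11 4; python3 - <<'E'
from m import *
d=cap("side"); save(d,"s6"); C=cloud(d)
x=d["pixels"][120:340,220:460,::-1]; cv2.imwrite("pics/c4.png",cv2.resize(x,None,fx=2.7,fy=2.7,interpolation=cv2.INTER_CUBIC))
E
```

```text
t 24.9 q [ 0.128 -0.438  1.863 -0.421  1.041  2.176] p [0.408 0.056 0.425] tilt from down deg 45.1 head -22.5 F [-0.6  0.1 -1.1]
brush x [-0.02 -0.04 -1.  ] z [-0.93  0.37  0.  ] grip [0.526 0.008 0.147] TCP [0.408 0.056 0.275] shift [-0.0009  0.1064  0.1063] turn 0.002
3 [0.41 0.06 0.31] [ 0.13 -0.39  2.06 -0.5   0.82  2.32] res 0.0 dq 0.08
4 [0.41 0.06 0.27] [ 0.13 -0.35  2.11 -0.55  0.74  2.38] res 0.0 dq 0.08
```

View pics/c4.png

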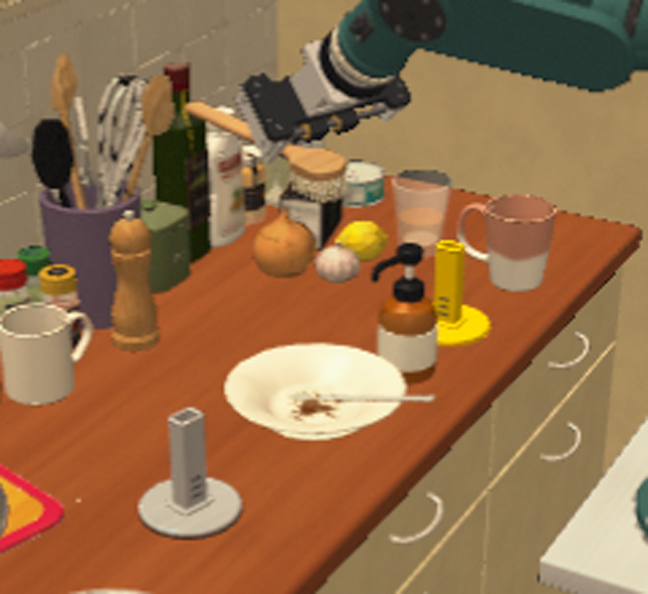

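```bash
python3 - <<'E'
from m import *
d=dict(np.load("side0.npz")); C=cloud(d)
Q=C[box(C,[.5,-.2,.06],[.8,.12,.3])]; print("obst near handle",len(Q),Q.min(0).round(3) if len(Q) else "",Q.max(0).round(3) if len(Q) else "")
d=cap("side"); C=cloud(d); hsv=cv2.cvtColor(d["pixels"],cv2.COLOR_RGB2HSV)
B=box(C,[.38,-.06,.24],[.56,.12,.33]); P=C[B]; print("head cloud",len(P),P.mean(0).round(3),P.min(0).round(3),P.max(0).round(3))
L=P[P[:,2]<np.percentile(P[:,2],25)]; print("low part",L.mean(0).round(3))
m=box(C,[.33,-.15,.006],[.62,.16,.06])
E
```

```text
obst near handle 1510 [ 0.714 -0.2    0.06 ] [0.8  0.12 0.3 ]
head cloud 408 [0.47  0.035 0.293] [ 0.433 -0.005  0.266] [0.534 0.105 0.329]
low part [0.462 0.039 0.274]
```

Call:
{"op": "servo_tool", "data": {
  "rows": [0, 0.021, 0.021, 0, 0, 0, 0.043, 0.043, 0, 0]
}}

```text
time: 25.25
tcp_pos: [0.4081, 0.0571, 0.3646]
tool_rot: [0.214, -0.516, 0.766, -0.319]
ft_force: [-0.3, -0.1, -1.0]
finger_gap: 0.0142
```

Call:
{"op": "servo_tool", "data": {
  "rows": [0, 0.02, 0.02, 0, 0, 0, 0.042, 0.042, 0, 0, 0, 0.06, 0.06, 0, 0, 0, 0.063, 0.063, 0, 0, 0, 0.063, 0.063, 0, 0]
}}

```text
time: 25.88
tcp_pos: [0.4086, 0.0572, 0.2762]
tool_rot: [0.214, -0.516, 0.765, -0.32]
ft_force: [-0.2, -0.0, -0.6]
finger_gap: 0.0141
```

Call:
{"op": "servo_tool", "data": {
  "rows": [0, 0, 0, 0, 0, 0, 0, 0, 0, 0, 0, 0, 0, 0, 0]
}}

```text
time: 26.25
tcp_pos: [0.4088, 0.0572, 0.2769]
tool_rot: [0.215, -0.516, 0.765, -0.32]
ft_force: [-0.1, -0.2, -1.1]
finger_gap: 0.0144
```

```bash
python3 - <<'E'
from m import *
s,M=show(); print(s["finger_gap"],np.abs(s["dq"]).max())
d=cap("side"); save(d,"s7"); C=cloud(d); px=d["pixels"].astype(int); sat=px.max(-1)-px.min(-1)
P=C[box(C,[.38,-.06,.08],[.56,.12,.185])]; print("head cloud",len(P),P.mean(0).round(3),P.min(0).round(3),P.max(0).round(3))
L=P[P[:,2]<np.percentile(P[:,2],25)]; print("low",L.mean(0).round(3))
P=C[box(C,[.37,-.16,.03],[.47,-.066,.095])]; print("bottle",circ(P,.034))
P=C[box(C,[.39,-.13,.12],[.46,-.085,.18])]; print("pump top z",np.percentile(P[:,2],[90,97]).round(4))
Q=C[box(C,[.44,.22,.02],[.54,.32,.105])]; print("sleeve",Q.mean(0).round(4))
x=d["pixels"][120:340,220:460,::-1]; cv2.imwrite("pics/c5.png",cv2.resize(x,None,fx=2.7,fy=2.7,interpolation=cv2.INTER_CUBIC))
E
```

```text
t 26.25 q [ 0.131 -0.349  2.105 -0.547  0.742  2.371] p [0.409 0.057 0.277] tilt from down deg 45.3 head -22.1 F [-0.1 -0.2 -1.1]
0.014407893247834567 0.007731085915921927
head cloud 365 [0.463 0.032 0.146] [ 0.423 -0.058  0.114] [0.532 0.112 0.185]
low [0.46  0.039 0.126]
bottle (array([ 0.4267, -0.1084,  0.034 ]), np.float64(0.0041))
pump top z [0.159  0.1609]
sleeve [0.4798 0.2645 0.0643]
```

View pics/c5.png

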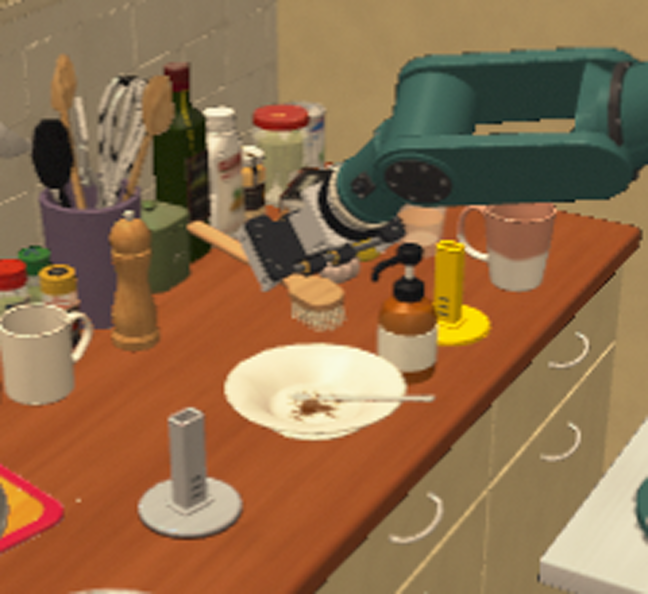

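```bash
python3 -c "
from rig import r
print(r.close_job()); print(r.state()['time'])"
```

```text
the job is handed in; nothing more can be done
None
the job is handed in; nothing more can be done
```

I handed the job in at about 26 s of the 53 s allowed. The brush is held level above the plate with its bristles down. No verdict was reported, so everything below rests on my own checks.

**What I did**
- **Soap pump:** I pressed the head until it stopped moving, with the force rising to about 25 N, and then let go. The pump top was back at 0.159 m afterwards.
- **Tilting the tool:** The moves only allow a turn about the tool's own axis. To slant it to 45° I repeatedly asked for poses just out of reach.
- **Brush:** I gripped it at the neck, and the finger gap settled at 14 mm, which matches the neck. I lifted it about 14 cm, clear of the sleeve. I then turned it half round about the slanted tool axis and lowered it over the plate.

**Last checks**
- **Brush pose:** The last picture shows the handle level and the bristles down. From the tool pose I work out a few degrees of error at most. I put the bristle tips about 11 cm above the plate floor and about 1 cm from its middle. The arm was still.
- **Other things:** Bottle and stand measured within 1 mm of where they started. The plate looked unmoved in the picture. I did not measure the mug, tea glass, lid or turner again.

**Doubts**
- **Joint limit:** Joint 5 read 2.654 rad while I was tilting the tool, against a stated limit of 2.65. This could count as passing the range, unless 2.65 is a rounded figure.
- **Camera:** The "top" camera was blocked, so every position comes from the side camera alone.
- **Brush direction:** My estimates of which way the bristles faced ranged from −14° to −20°. The tool's heading was −23°, and the grip held despite the difference.

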